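Make up two pipe-joint kits in their trays

TASK

Make up the two pipe-joint kits in the grey kit trays: stand the sight glass in the large round well and the spool piece in the small round well, each upright and fully down, and lay on top of each fitting, flat and centred, the gasket of its own diameter (the wide one on the sight glass, the narrow one on the spool piece). Lay the loose clamp flat, along the tray, in the empty oblong nest beside the small well; the large clamp is in its nest already. Leave the gauge, the funnel and the jar where they stand.

Things in the scene. Friction and masses are not known exactly. Their poses are not given: they have to be found in the camera images.
- tray_large: Fixed grey plastic kit tray with aluminium side strips, 120 (x) x 242 (y) x 14 mm high. Origin: centre of its underside; its y axis runs along its length. Two pockets, both 10 mm deep (floor 4 mm above the table): a round well 78 mm in diameter centred at y = +69 mm, empty at the start, and an oblong clamp nest 92 x 124 mm centred at y = -46 mm, in which the larger clamp (81 x 112 x 18 mm) already lies, fixed. The trays may swap places and are turned up to 0.15 rad.
- tray_small: Fixed grey plastic kit tray of the same make, 108 (x) x 214 (y) x 14 mm high. Origin: centre of its underside; its y axis runs along its length. Two empty pockets, both 10 mm deep (floor 4 mm above the table): a round well 61 mm in diameter centred at y = +63.5 mm, and an oblong clamp nest 82 (x) x 114 (y) mm centred at y = -37 mm.
- sight_glass: Sight glass: short glass tube between two round steel flanges joined by three rods, standing, 64 mm in diameter, 80 mm tall, about 0.45 kg. Origin: centre of its underside, z up. Grip it across the top flange.
- spool_piece: Spool piece: plain steel tube with a ferrule (flange) at each end, standing, 51 mm in diameter over the ferrules, 90 mm tall, about 0.38 kg. Origin: centre of its underside, z up. Grip it across the top ferrule.
- gasket_wide: Wide gasket: flat black rubber ring, 64 mm outside and 45 mm inside diameter, 8 mm thick, 20 g, lying flat. Origin: centre of its underside, z up. Grip it across its outside.
- gasket_narrow: Narrow gasket: flat black rubber ring, 50 mm outside and 33 mm inside diameter, 8 mm thick, 20 g, lying flat. Origin: centre of its underside, z up. Grip it across its outside.
- clamp: The loose pipe clamp: steel ring of two hinged halves with a wing nut, closed, lying flat, 67 (x) x 98 (y) x 18 mm high (the ring itself 16 mm), 0.16 kg. Origin: underside, middle of its length and width; y along its length. The ring is centred at y = +6 mm; there it is 67 mm wide across x, a good place to grip it. The halves do not move. It starts turned up to 0.4 rad either way.
- vacuum_gauge: Bystander: round vacuum gauge with a brass stem, lying on its back, 107 x 68 x 31 mm, behind the stock. Origin: underside, middle.
- steel_funnel: Bystander: small steel funnel standing mouth down, 92 mm in diameter, 90 mm tall, behind the stock. Origin: centre of its underside.
- jar: Bystander: glass jar with gold screw lid, 62 mm in diameter, 66 mm tall, behind the stock. Origin: centre of its underside.
Mind the look-alikes: they are no part of the job. Leave any purple look-alike of the gasket_wide alone.

How it is judged:
By the outcome, as a careful person would: the job done as asked, in the order asked, and still so for the second after the job is handed in, with the robot touching nothing.
It also fails if it takes over 136 s, if anything falls off the work surface, if the arm or the gripper's body presses on something with over 40 N, if the wrist force passes 120 N, or if a joint passes its speed limit or range.

ROBOT

A 6-joint arm with a two-finger parallel gripper is mounted at the origin on a cart in front of the work surface, level with it; the furniture and walls round the work are solid. World frame = base frame: x ahead of the robot, y to its left, z up, the work surface at z = 0. Lengths are in m, angles in rad, forces in N, time in s.
With the tool pointing down it reaches from about 0.35 to 0.725 m from the base axis. Payload 6 kg.
Tool frame: the origin (TCP) lies at the very end of the fingers, on their centre line; the grasp point (between the pads) lies 19 mm behind it; z points along the fingers, x is the direction in which the jaws open and shut, and the axes are right-handed (so a half turn about z gives the same grasp; the last joint's range is limited). The gripper opens to 85 mm and grips with 20 to 120 N. Pads are 22 mm wide; open, the fingers measure 114 mm over their backs; the gripper's body (76 mm by 85 mm) begins 54 mm behind the grasp point. The pads swing forward as they close: fully open they stand 13 mm farther back than shut.
Start: joints at [1.595, 0.04, 0.085, 0, -1.615, -0.334], TCP at [0.183, 0.571, 0.231] pointing down, gripper open.
Joint ranges: [-2.56, 2.56], [-1.29, 2.01], [-1.08, 1.49], [-3.29, 1.98], [-2.81, -0.18], [-2.99, 2.99]. Speed limits (rad/s): [2.57, 2.57, 3.01, 3.14, 3.14, 3.14].

INTERFACE

Orientations are given as a rotation vector (axis times angle).
In Python, from plant import * gives the robot as it stands. The module is installed in compiled form; this text tells all that it offers.
- The arm moves only by the shell command python3 -m crank 'ROWS'. ROWS is JSON, a list of rows, each a list of 5 numbers: the finger opening in mm, from 0 to 85.4, then the shift along the tool's x, y, z in mm, then the turn about the tool's z in rad. In form: [[claw, tx, ty, tz, turn], ...]. A call has 1 to 8 rows; each row shifts and turns the commanded pose from where the row before left it, along the tool's axes as they then stand; what a row does not reach is not made up. A row lasts 1/8 s, in which the tool goes at most 62.5 mm and 10.7 degrees, less where a joint would pass 70% of its speed; a pose out of reach is approached as far as the arm can. A call is refused whole if a number of a shift passes 62.5 or a number of a turn 0.188, either way. A call with a gripper value outside its range is refused whole. The fingers move at their own pace and stop on an object; the grip force is fixed at half the most. Time passes only in rows, so rows that do not move let the fingers close. It gives the time, the measured TCP pose, the force and the opening at its end, in the units of the state.
- state(): the state, without advancing time (a new reading comes with each control period).
- grab_frame(name): name is "scene" or "top" or "wrist"; returns a dict with "color" (480x640x3 uint8, red, green, blue), "z_map" (480x640 float32, m along the optical axis (not along the pixel's ray), 0 where there is no reading), "K" (3x3 intrinsics, pixels), "R" (3x3) and "t" (3): a world point X has camera coordinates R X + t. Camera axes: x right, y down, z forward; pixel columns grow to the right and rows downward; lengths in m; the calibration is good to about 2 mm. A picture is of the moment at which its call begins.
- close_job(): hands the job in, once; it reports no verdict.
The state is a dict: "time": time; "qpos": joint angles; "joint_velocities": joint speeds; "tau": joint torques, N m; "eef_pos": TCP position; "orientation": TCP orientation; "ft_force": force on the tool from outside, world axes, zero at the start; "moment": the same for the moment, N m; "opening": opening from 0.0 (shut) to 1.0 (fully open).
Only numpy, scipy, OpenCV 4.12 (cv2) and the standard library are available. Lean on these libraries where they do the work, as an engineer would, in place of code of your own. Each camera call takes 0.05 s, during which the arm holds its last target. There are 200 camera calls.

## Working session

There is one attempt and no reset: what is moved stays moved. The work goes in short steps, Python scripts to look and compute and a shell command to move; the robot and the scene stay as the last step left them, time stands still between calls to the robot, and variables do not carry over. Pictures are saved under pics/ and viewed, about 12 in all and at most 16, crops included, and the job is handed in when it is done.

```bash
mkdir -p pics
cat > h.py <<'E'
from plant import *
import numpy as np, cv2
from scipy.spatial.transform import Rotation as Rn
def cloud(f):
    z=f["z_map"]; v,u=np.mgrid[:480,:640]; K=f["K"]
    P=np.stack([(u-K[0,2])/K[0,0]*z,(v-K[1,2])/K[1,1]*z,z],-1)
    W=(P-f["t"])@f["R"]; W[z==0]=np.nan
    return W
def save(f,n): cv2.imwrite("pics/"+n,f["color"][:,:,::-1])
E
python3 - <<'E'
from h import *
s=state(); print({k:np.round(v,3) for k,v in s.items()})
for n in("top","scene"):
    f=grab_frame(n); save(f,n+"0.png"); np.savez(n+"0.npz",**f)
    W=cloud(f); print(n,f["K"][0,0],-f["R"].T@f["t"],f["R"].round(2).tolist(), W[::120,::160].round(3).tolist())
E
```

```text
{'time': np.float64(0.0), 'qpos': array([ 1.595,  0.041,  0.084, -0.   , -1.615, -0.334]), 'joint_velocities': array([-0.001, -0.   , -0.001,  0.   , -0.001,  0.002]), 'tau': array([-0.0000e+00, -3.6821e+01,  3.4742e+01,  6.9320e+00, -5.0000e-03,
        0.0000e+00]), 'eef_pos': array([0.183, 0.571, 0.23 ]), 'orientation': array([ 1.851e+00, -2.536e+00,  2.000e-03]), 'ft_force': array([0.772, 0.167, 0.09 ]), 'moment': array([ 0.011,  0.014, -0.037]), 'opening': np.float64(1.002)}
top 540.5180192408959 [ 0.43861323 -0.04926871  1.05854709] [[0.01, -1.0, -0.0], [-0.98, -0.01, -0.18], [0.18, 0.0, -0.98]] [[[0.994, 0.511, 0.209], [1.221, 0.348, -0.134], [1.223, -0.042, -0.135], [1.067, -0.353, 0.106]], [[0.79, 0.512, 0.168], [0.858, 0.286, 0.002], [0.861, -0.045, 0.002], [0.826, -0.346, 0.094]], [[0.585, 0.512, 0.129], [0.608, 0.271, 0.001], [0.611, -0.047, -0.002], [0.612, -0.363, 0.003]], [[0.376, 0.531, 0.054], [0.376, 0.257, -0.002], [0.379, -0.049, -0.001], [0.382, -0.349, 0.017]]]
scene 589.855706969562 [0.21187495 0.64527987 0.77418363] [[-0.85, -0.52, -0.02], [-0.34, 0.58, -0.74], [0.4, -0.63, -0.67]] [[[0.416, 0.526, 0.702], [1.224, -0.311, 0.301], [0.9, -0.467, 0.306], [1.192, -2.602, -0.421]], [[0.407, 0.548, 0.669], [1.219, -0.229, 0.04], [0.825, -0.335, 0.098], [0.673, -1.093, -0.245]], [[0.391, 0.573, 0.638], [0.951, 0.073, 0.001], [0.653, -0.05, 0.038], [0.404, -0.24, 0.002]], [[0.391, 0.594, 0.593], [0.391, 0.527, 0.516], [0.522, 0.166, 0.008], [0.375, -0.427, -0.579]]]
```

View pics/top0.png

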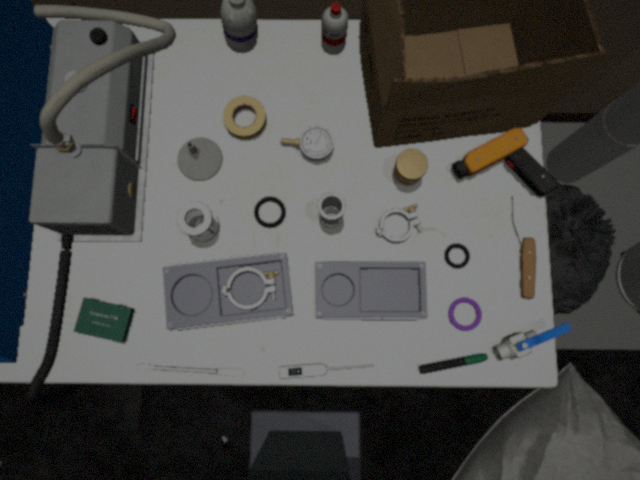

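View pics/scene0.png

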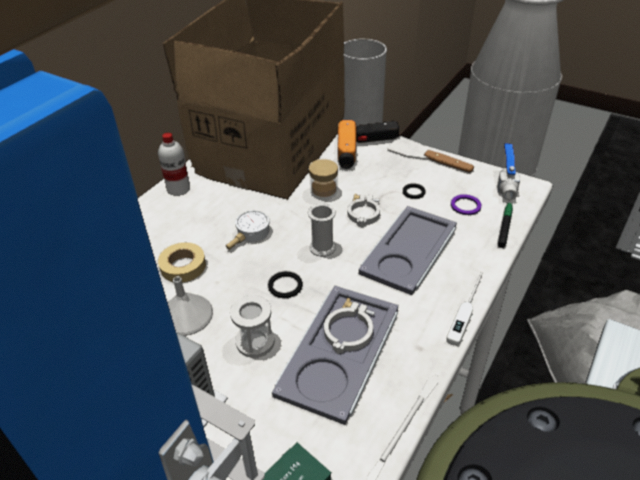

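The top picture shows sight glass (197,219), wide gasket (270,211), spool (331,208), clamp (398,225), narrow gasket (457,255) and the purple decoy (465,313). The large tray is on the left (well 192,294) and the small one on the right (well 338,289, nest 390,289). I'll measure these now.

Run:
```python
from h import *
f=dict(np.load("top0.npz")); W=cloud(f); c=f["color"].astype(int)
def roi(u0,u1,v0,v1,zl,zh,extra=None):
    m=np.zeros((480,640),bool); m[v0:v1,u0:u1]=1
    m&=(W[...,2]>zl)&(W[...,2]<zh)
    if extra is not None:m&=extra
    return m
def circ(n,m):
    p=W[m][:,:2].astype(np.float32); (x,y),r=cv2.minEnclosingCircle(p); print(n,m.sum(),"c",round(x,4),round(y,4),"d",round(2*r,4),"mean",p.mean(0).round(4),"z",np.percentile(W[m][:,2],[5,50,95]).round(4))
def rect(n,m):
    p=W[m][:,:2].astype(np.float32); (cx,cy),s,a=cv2.minAreaRect(p); print(n,m.sum(),(round(cx,4),round(cy,4)),np.round(s,4),round(a,2),"mean",p.mean(0).round(4))
dark=c.sum(2)<150
pur=(c[...,2]-c[...,1]>50)
circ("sg",roi(165,235,190,250,.07,.095)); circ("spool",roi(310,355,185,235,.08,.105))
circ("wide",roi(245,295,190,235,.003,.02,dark)); circ("narrow",roi(438,478,235,275,.003,.02,dark))
circ("purple",roi(440,490,290,335,-.01,.03,pur))
rect("clamp",roi(365,430,195,250,.009,.035)); circ("clampring", roi(365,406,200,250,.009,.03))
rect("TL",roi(150,303,245,335,.007,.03)); rect("TS",roi(306,440,250,330,.007,.03))
# pocket floors
circ("wellL",roi(165,218,265,322,-.002,.0085)); circ("wellS",roi(318,358,270,308,-.002,.0085)); rect("nestS",roi(358,424,264,318,-.002,.0085))
big=cv2.resize(f["color"][180:345,150:490],None,fx=2.35,fy=2.35,interpolation=cv2.INTER_CUBIC); cv2.imwrite("pics/c0.png",np.clip(big[:,:,::-1]*1.5,0,255).astype(np.uint8))
```

```text
sg 693 c 0.6379 0.1867 d 0.0655 mean [0.637  0.1863] z [0.0751 0.0799 0.083 ]
spool 290 c 0.6605 -0.0668 d 0.0522 mean [ 0.661 -0.067] z [0.0843 0.0902 0.0929]
wide 247 c 0.6651 0.0538 d 0.0606 mean [0.6648 0.0537] z [0.005  0.0078 0.0118]
narrow 174 c 0.5806 -0.3141 d 0.0473 mean [ 0.5809 -0.3142] z [0.0052 0.0082 0.0112]
purple 242 c 0.4678 -0.326 d 0.0605 mean [ 0.4677 -0.3253] z [0.0048 0.0081 0.0113]
clamp 579 (0.6408, -0.2001) [0.0669 0.0924] 12.01 mean [ 0.6445 -0.2037]
clampring 318 c 0.6433 -0.1906 d 0.0783 mean [ 0.639  -0.1838] z [0.0112 0.0158 0.0194]
TL 4886 (0.5019, 0.1315) [0.1408 0.243 ] 7.12 mean [0.5081 0.1355]
TS 3536 (0.5222, -0.1439) [0.1316 0.2159] 0.46 mean [ 0.5125 -0.1341]
wellL 1266 c 0.5058 0.208 d 0.1428 mean [0.5009 0.2023] z [0.0008 0.0041 0.0071]
wellS 766 c 0.5154 -0.0777 d 0.0696 mean [ 0.5133 -0.0811] z [0.001 0.004 0.007]
nestS 2457 (0.5174, -0.182) [0.087  0.1148] 0.49 mean [ 0.5138 -0.1824]
```

View pics/c0.png

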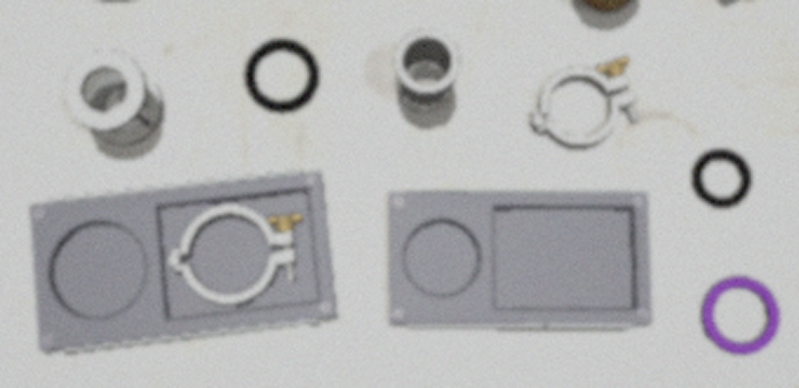

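The crop shows both wells on the left (+y) of each tray, and the loose clamp with its hinge lug at lower left and its wing nut at upper right, so it has a positive yaw. I'll refine with ray-plane projection of the masks at known heights.

```bash
cat >> h.py <<'E'
def ray(f,uv,z):
    uv=np.atleast_2d(uv).astype(float); K=f["K"]
    d=np.c_[(uv[:,0]-K[0,2])/K[0,0],(uv[:,1]-K[1,2])/K[1,1],np.ones(len(uv))]@f["R"]
    o=-f["R"].T@f["t"]; return (o+d*((z-o[2])/d[:,2])[:,None])[:,:2]
def go(x,y,z,yaw=None):
    "print tool-frame shift (mm) to world target; jaws axis yaw mod pi"
    s=state(); R=Rn.from_rotvec(s["orientation"]).as_matrix(); cur=np.arctan2(R[1,0],R[0,0])
    t=0.
    if yaw is not None: t=(yaw-cur+np.pi/2)%np.pi-np.pi/2
    R2=Rn.from_euler("z",t).as_matrix()@np.array([[np.cos(cur),np.sin(cur),0],[np.sin(cur),-np.cos(cur),0],[0,0,-1]])
    d=R2.T@(np.array([x,y,z])-s["eef_pos"])*1000
    print("tilt",(R[:,2]).round(4),"yaw",round(cur,3),"turn about tool z",round(-t,3),"then shift",d.round(1),"pos",s["eef_pos"].round(4),"open",s["opening"].round(3),"F",s["ft_force"].round(1),"q",s["qpos"].round(2),"t",round(float(s["time"]),1))
E
python3 - <<'E'
from h import *
f=dict(np.load("top0.npz")); W=cloud(f); c=f["color"].astype(int)
def comp(m,u0,u1,v0,v1):
    k=np.zeros((480,640),np.uint8); k[v0:v1,u0:u1]=m[v0:v1,u0:u1]
    n,l,st,_=cv2.connectedComponentsWithStats(k); i=1+st[1:,4].argmax(); k=(l==i).astype(np.uint8)
    return max(cv2.findContours(k,cv2.RETR_EXTERNAL,cv2.CHAIN_APPROX_NONE)[0],key=cv2.contourArea)[:,0]
for p in((300,297),(230,350),(270,199),(398,211),(338,289)): print(p,c[p[1],p[0]])
g=c.sum(2)
dark=g<200
for n,b in(("wide",(245,295,190,235)),("narrow",(438,478,235,275))):
    q=ray(f,comp(dark,*b),.006).astype(np.float32); print(n,cv2.fitEllipse(q))
gray=((c[...,2]-c[...,0])>8)&(g<400)
for n,b in(("TL",(150,303,245,335)),("TS",(306,440,250,330))):
    q=ray(f,comp(gray,*b),.014).astype(np.float32); print(n,cv2.minAreaRect(q))
m=(W[...,2]>.008)|(g>540)
print("clamp depth mask pts for view")
big=cv2.resize(f["color"][195:255,365:430],None,fx=8,fy=8,interpolation=cv2.INTER_CUBIC); cv2.imwrite("pics/c1.png",np.clip(big[:,:,::-1]*1.4,0,255).astype(np.uint8))
go(.638,.187,.2)
E
```

```text
(300, 297) [137 138 136]
(230, 350) [134 135 132]
(270, 199) [23 24 21]
(398, 211) [122 123 122]
(338, 289) [100  99 104]
wide ((0.6655600666999817, 0.05420351028442383), (0.058767735958099365, 0.06064702570438385), 100.92179107666016)
narrow ((0.5809147357940674, -0.314747154712677), (0.045670028775930405, 0.046113818883895874), 49.00693130493164)
TL ((0.53533935546875, 0.21579720079898834), (0.0, 0.0), 0.0)
TS ((0.5284211039543152, -0.10736782103776932), (0.0, 0.0), 0.0)
clamp depth mask pts for viewTraceback (most recent call last):
  File "<stdin>", line 18, in <module>
  File "h.py", line 21, in go
    print("tilt",(R[:,2]).round(4),"yaw",round(cur,3),"turn about tool z",round(-t,3),"then shift",d.round(1),"pos",s["eef_pos"].round(4),"open",s["opening"].round(3),"F",s["ft_force"].round(1),"q",s["qpos"].round(2),"t",round(float(s["time"]),1))
                                                                                                                                                 ^^^^^^^^^^^^^^^^^^
AttributeError: 'float' object has no attribute 'round'
```

```bash
sed -i 's/s\["opening"\].round(3)/round(float(s["opening"]),3)/' h.py
python3 - <<'E'
from h import *
f=grab_frame("wrist"); print(f["K"][0,0],f["K"][:2,2]); s=state(); R=Rn.from_rotvec(s["orientation"]).as_matrix()
print("cam in tool", (R.T@(-f["R"].T@f["t"]-s["eef_pos"])).round(4), "cam axes in tool cols",(R.T@f["R"].T).round(3).tolist())
go(.638,.187,.2); go(.53,.15,.3); 
f=dict(np.load("top0.npz")); c=f["color"].astype(int); bl=(c[...,2]-c[...,0]); g=c.sum(2)
for v,u in((289,338),(289,392),(270,175),(297,306),(255,315)): print((u,v),c[v-1:v+2,u-1:u+2].mean((0,1)).round())
k=((cv2.GaussianBlur(bl.astype(np.float32),(0,0),1.2)>1)&(g<372)).astype(np.uint8)
for n,(u0,u1,v0,v1) in(("TL",(150,303,245,335)),("TS",(306,440,250,330))):
    m=np.zeros_like(k); m[v0:v1,u0:u1]=k[v0:v1,u0:u1]; m=cv2.morphologyEx(m,cv2.MORPH_OPEN,np.ones((3,3)))
    q=max(cv2.findContours(m,cv2.RETR_EXTERNAL,cv2.CHAIN_APPROX_NONE)[0],key=cv2.contourArea)[:,0]
    print(n,cv2.minAreaRect(ray(f,q,.012).astype(np.float32)))
E
```

```text
414.6975466901094 [309.17472167 241.6975691 ]
cam in tool [-0.0007 -0.0745 -0.1448] cam axes in tool cols [[1.0, 0.0, 0.0], [-0.0, 0.957, 0.291], [-0.0, -0.291, 0.957]]
tilt [-3.0e-04 -1.3e-03 -1.0e+00] yaw -1.881 turn about tool z -0.0 then shift [ 227.2 -550.7   30.5] pos [0.1828 0.5712 0.2305] open 1.003 F [-0.3  0.2 -0.3] q [ 1.59  0.04  0.08 -0.   -1.62 -0.33] t 0.1
tilt [-3.0e-04 -1.3e-03 -1.0e+00] yaw -1.881 turn about tool z -0.0 then shift [ 295.3 -459.1  -69.5] pos [0.1828 0.5712 0.2305] open 1.003 F [-0.3  0.2 -0.3] q [ 1.59  0.04  0.08 -0.   -1.62 -0.33] t 0.1
(338, 289) [ 99.  98. 103.]
(392, 289) [ 98.  99. 103.]
(175, 270) [91. 91. 96.]
(306, 297) [135. 136. 135.]
(315, 255) [136. 137. 136.]
TL ((0.5087007880210876, 0.13136422634124756), (0.12460015714168549, 0.24599766731262207), 7.176992893218994)
TS ((0.5121328830718994, -0.1463482528924942), (0.11138793081045151, 0.21294565498828888), 0.4808376431465149)
```

```bash
python3 -m crank '[[85,10,-23,-2,0],[85,20,-48,0,0],[85,20,-48,0,0],[85,20,-48,0,0],[85,20,-48,0,0],[85,20,-48,0,0],[85,20,-48,0,0],[85,20,-48,0,0]]' && python3 -m crank '[[85,20,-48,8,0],[85,20,-48,8,0],[85,20,-48,8,0],[85,17,-44,8,0],[85,0,0,0,0],[85,0,0,0,0]]'
python3 - <<'E'
from h import *
f=grab_frame("wrist"); save(f,"w1.png"); np.savez("w1.npz",**f)
go(.638,.187,.2); go(.638,.187,.2,1.2)
E
```

```text
time: 1.15
eef_pos: [0.4804, 0.3169, 0.2336]
orientation: [-1.851, 2.538, -0.0]
ft_force: [-0.8, 1.3, 0.7]
opening: 0.994
time: 1.9
eef_pos: [0.6346, 0.1877, 0.2013]
orientation: [1.851, -2.538, 0.0]
ft_force: [-0.8, -0.0, -0.1]
opening: 0.991
tilt [ 5.e-04  1.e-04 -1.e+00] yaw -1.88 turn about tool z -0.0 then shift [ 0.2 -3.9  1.9] pos [0.6344 0.1884 0.2019] open 0.993 F [ 0.  -0.7  0.5] q [ 0.59  0.2   0.21  0.   -1.58  0.67] t 1.9
tilt [ 5.e-04  1.e-04 -1.e+00] yaw -1.88 turn about tool z 0.061 then shift [-0.  -3.9  1.9] pos [0.6344 0.1884 0.2019] open 0.993 F [ 0.  -0.7  0.5] q [ 0.59  0.2   0.21  0.   -1.58  0.67] t 1.9
```

View pics/w1.png

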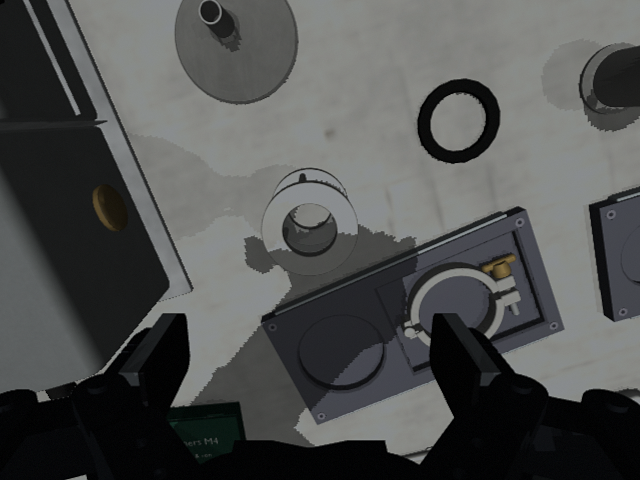

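Wrist view: sight glass flange around (309,228), large well around (341,352), wide gasket around (459,121), and the fingers at the bottom of the frame.

```bash
cat >> h.py <<'E'
def ringfit(f,zl,zh,box,z,dark=None):
    W=cloud(f); m=np.zeros((480,640),np.uint8); u0,u1,v0,v1=box
    k=(W[...,2]>zl)&(W[...,2]<zh)
    if dark: k&=f["color"].astype(int).sum(2)<dark
    m[v0:v1,u0:u1]=k[v0:v1,u0:u1]
    m=cv2.morphologyEx(m,cv2.MORPH_OPEN,np.ones((3,3)))
    q=max(cv2.findContours(m,cv2.RETR_EXTERNAL,cv2.CHAIN_APPROX_NONE)[0],key=cv2.contourArea)[:,0]
    q=ray(f,q,z); c=cv2.minEnclosingCircle(q.astype(np.float32)); e=cv2.fitEllipse(q.astype(np.float32))
    print("enc",np.round(c[0],4),round(2*c[1],4),"ell",np.round(e[0],4),np.round(e[1],4),"z",np.nanmedian(W[...,2][m>0]).round(4))
E
python3 - <<'E'
from h import *
f=dict(np.load("w1.npz")); W=cloud(f)
ringfit(f,.073,.09,(240,380,150,290),.08)
ringfit(f,.003,.014,(405,510,65,175),.008,150)
g=cv2.cvtColor(f["color"],cv2.COLOR_RGB2GRAY); 
for z in (.014,.004): print("wellpts",z,ray(f,[(299,352),(384,352),(341,315),(341,391)],z).round(4).tolist())
c=np.array([(262,318),(522,208),(564,328),(317,423)]); q=ray(f,c,.014); print(q.round(4).tolist(),q.mean(0),[np.linalg.norm(q[i]-q[i-1]).round(4) for i in range(4)], cv2.minAreaRect(q.astype(np.float32)))
print(W[228,265],W[400,300],W[330,345])
E
```

```text
enc [0.637  0.1871] 0.0656 ell [0.637  0.1873] [0.0635 0.0648] z 0.0823
enc [0.6659 0.0558] 0.0643 ell [0.6658 0.0558] [0.0624 0.0634] z 0.0101
wellpts 0.014 [[0.5124, 0.2374], [0.4888, 0.1636], [0.5365, 0.1903], [0.4608, 0.2128]]
wellpts 0.004 [[0.5066, 0.2395], [0.4823, 0.1635], [0.5314, 0.1911], [0.4534, 0.2142]]
[[0.555, 0.2579], [0.5839, 0.022], [0.4632, 0.0041], [0.4331, 0.2451]] [0.50881747 0.13229394] [np.float64(0.1226), np.float64(0.2376), np.float64(0.122), np.float64(0.2429)] ((0.5089928507804871, 0.13224875926971436), (0.12262270599603653, 0.24289315938949585), 7.1375732421875)
[0.64717201 0.21502577 0.08192406] [0.4539965  0.25582559 0.00162514] [0.51707294 0.1917014  0.00667706]
```

```bash
python3 -m crank '[[85,0,-3,10,0],[85,0.5,0,25,0],[85,0,0,30,0],[85,0,0,30,0],[85,0,0,25,0],[85,0,0,20,0],[85,0,0,12,0],[85,0,0,0,0]]'
python3 - <<'E'
from h import *
go(.637,.1871,.05)
f=grab_frame("wrist"); save(f,"w2.png"); np.savez("w2.npz",**f)
W=cloud(f); s=state(); R=Rn.from_rotvec(s["orientation"]).as_matrix(); T=(W-s["eef_pos"])@R
for b in((100,200,290,400),(420,520,290,400)):
    k=T[b[2]:b[3],b[0]:b[1]]; k=k[(np.abs(k[...,0])>.03)&(np.abs(k[...,1])<.02)&(k[...,2]>-.06)&(k[...,2]<.01)]; print(len(k),np.percentile(k,[1,50,99],axis=0).round(4).tolist())
E
```

```text
time: 2.95
eef_pos: [0.637, 0.1871, 0.0486]
orientation: [1.852, -2.536, -0.0]
ft_force: [0.2, 0.5, 1.0]
opening: 0.991
tilt [-1.e-03 -7.e-04 -1.e+00] yaw -1.88 turn about tool z -0.0 then shift [-0.1 -0.  -1.4] pos [0.637  0.1871 0.0486] open 0.991 F [0.2 0.5 1. ] q [ 0.59  0.26 -0.01  0.   -1.31  0.68] t 3.0
5171 [[-0.0561, -0.0135, -0.0596], [-0.0434, -0.0076, -0.0382], [-0.0425, 0.0098, -0.0157]]
5167 [[0.0417, -0.0135, -0.0595], [0.0426, -0.0076, -0.0382], [0.0553, 0.0098, -0.0156]]
```

View pics/w2.png

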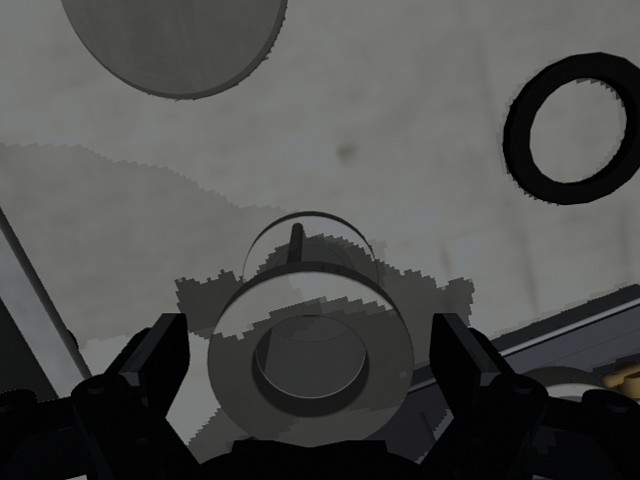

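Fingers straddle the flange evenly (flange centre about (311,345), gaps about equal on both sides). Closing, then a small test lift.

```bash
python3 -m crank '[[40,0,0,0,0],[40,0,0,0,0],[40,0,0,0,0],[40,0,0,0,0],[40,0,0,0,0],[40,0,0,-5,0],[40,0,0,-15,0],[40,0,0,0,0]]'
python3 - <<'E'
from h import *
go(.5003,.2005,.09)
E
```

```text
time: 4.0
eef_pos: [0.6381, 0.1875, 0.071]
orientation: [-1.851, 2.535, -0.001]
ft_force: [0.1, 0.2, -3.5]
opening: 0.729
tilt [ 2.2e-03  9.0e-04 -1.0e+00] yaw -1.88 turn about tool z -0.0 then shift [ 29.6 135.2 -19. ] pos [0.6381 0.1875 0.071 ] open 0.729 F [ 0.1  0.2 -3.5] q [ 0.59  0.25  0.02  0.   -1.34  0.68] t 4.0
```

```bash
python3 -m crank '[[40,0,0,-15,0],[40,5,15,-15,0],[40,6,30,0,0],[40,6,30,0,0],[40,6,30,0,0],[40,6.6,30.2,0,0],[40,0,0,0,0],[40,0,0,0,0]]'
python3 - <<'E'
from h import *
go(.5003,.2005,.055)
E
```

```text
time: 5.0
eef_pos: [0.4999, 0.2003, 0.1002]
orientation: [-1.852, 2.536, -0.0]
ft_force: [-0.2, -0.8, -3.1]
opening: 0.727
tilt [ 1.1e-03  6.0e-04 -1.0e+00] yaw -1.88 turn about tool z -0.0 then shift [-0.3 -0.3 45.2] pos [0.4999 0.2003 0.1002] open 0.727 F [-0.2 -0.8 -3.1] q [ 0.75 -0.1  -0.29  0.   -1.38  0.51] t 5.0
```

```bash
python3 -m crank '[[40,0,0,15,0],[40,0,0,15,0],[40,0,0,10,0],[40,0,0,4,0],[40,0,0,1,0],[40,0,0,1,0],[40,0,0,0,0]]'
```

```text
time: 5.88
eef_pos: [0.5001, 0.1995, 0.0553]
orientation: [-1.852, 2.537, -0.003]
ft_force: [-4.5, -5.2, 8.7]
opening: 0.725
```

```bash
python3 -m crank '[[66,0,0,0,0],[85,0,0,0,0],[85,0,0,0,0],[85,0,0,0,0],[85,0,0,-15,0],[85,0,-10,-30,0],[85,0,-40,-45,0],[85,0,0,0,0]]'
python3 - <<'E'
from h import *
go(.6605,-.067,.2)
f=grab_frame("top");W=cloud(f); ringfit(f,.078,.1,(160,230,250,330),.084)
f=grab_frame("wrist"); save(f,"w3.png"); np.savez("w3.npz",**f); ringfit(f,.076,.1,(200,420,150,420),.084)
E
```

```text
time: 6.88
eef_pos: [0.5507, 0.1849, 0.1489]
orientation: [-1.845, 2.533, -0.003]
ft_force: [-0.3, 0.9, -0.3]
opening: 1.0
tilt [ 0.0076  0.0029 -1.    ] yaw -1.882 turn about tool z -0.0 then shift [ 206.1 -181.7  -51.1] pos [0.5507 0.1849 0.1489] open 1.0 F [-0.3  0.9 -0.3] q [ 0.67 -0.01 -0.12  0.   -1.46  0.59] t 6.9
enc [0.5002 0.1985] 0.0653 ell [0.5    0.1987] [0.0621 0.0634] z 0.0838
enc [0.5003 0.1999] 0.0685 ell [0.5001 0.1996] [0.0638 0.068 ] z 0.0863
```

View pics/w3.png

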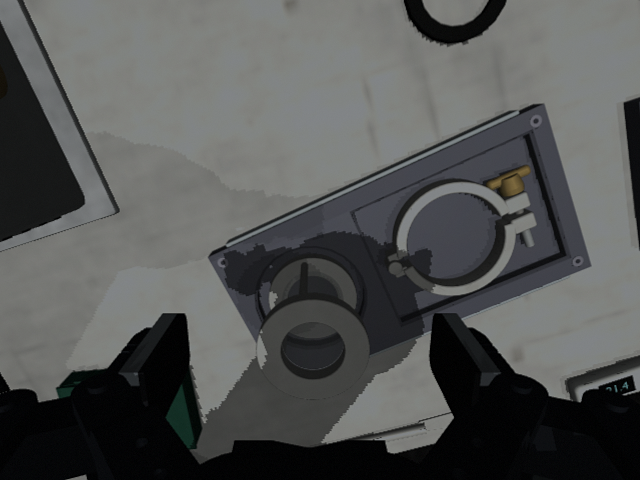

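Sight glass stands in the well, top at 84 mm, centred. On to the spool.

```bash
python3 -m crank '[[85,15,-12,-20,0],[85,38,-34,-20,0],[85,40,-36,-10,0],[85,40,-36,0,0],[85,40,-36,0,0],[85,33,-28,0,0],[85,0,0,0,0],[85,0,0,0,0]]'
python3 - <<'E'
from h import *
f=grab_frame("wrist"); save(f,"w4.png"); np.savez("w4.npz",**f); ringfit(f,.082,.1,(200,420,150,420),.09)
go(.6605,-.067,.058)
E
```

```text
time: 7.98
eef_pos: [0.6574, -0.0672, 0.1937]
orientation: [1.852, -2.538, 0.0]
ft_force: [-0.0, -0.4, -0.3]
opening: 0.996
enc [ 0.6597 -0.0663] 0.052 ell [ 0.6597 -0.0665] [0.0505 0.0513] z 0.0922
tilt [ 3.e-04 -1.e-04 -1.e+00] yaw -1.88 turn about tool z -0.0 then shift [ -0.5  -3.  135.8] pos [ 0.6575 -0.0665  0.1938] open 0.997 F [0.5 0.1 0.3] q [ 0.2   0.2   0.19  0.   -1.56  1.06] t 8.0
```

View pics/w4.png

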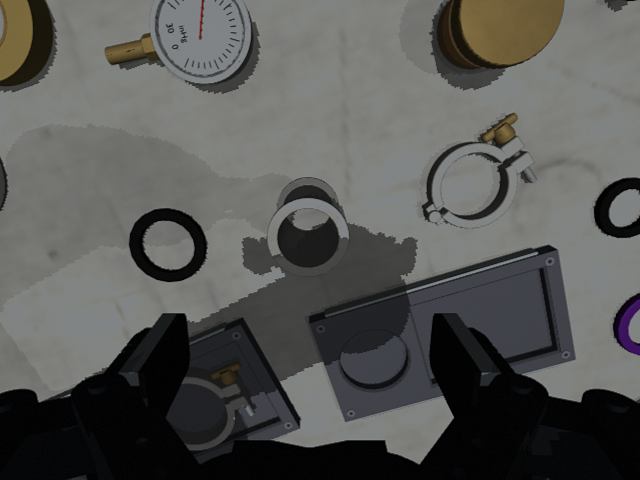

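Wrist view: spool (308,237), clamp ring about (472,187) with its lug at (433,214), small well (375,358), small tray corners (309,318), (556,246), (576,358), (346,421).

```bash
python3 -m crank '[[85,-0.5,-2,14,0],[85,0,0,30,0],[85,0,0,30,0],[85,0,0,30,0],[85,0,0,20,0],[85,0,0,10,0],[85,0,0,0,0]]' && python3 -m crank '[[30,0,0,0,0],[30,0,0,0,0],[30,0,0,0,0],[30,0,0,0,0],[30,0,0,0,0],[30,0,0,-5,0],[30,0,0,-15,0],[30,0,0,0,0]]'
python3 - <<'E'
from h import *
f=dict(np.load("w4.npz")); W=cloud(f)
q=ray(f,[(309,318),(556,246),(576,358),(346,421)],.014); print(q.round(4).tolist(),q.mean(0).round(4),cv2.minAreaRect(q.astype(np.float32)))
q=ray(f,[(340,358),(410,358),(375,328),(375,390)],.014); print("well",q.round(4).tolist(),q.mean(0))
m=np.zeros((480,640),np.uint8); m[100:240,410:550]=(W[100:240,410:550,2]>.010)
q=np.argwhere(m)[:,::-1]; p=ray(f,q,.015).astype(np.float32); print("clamp",len(p),cv2.minAreaRect(p))
print("lug,ringL,ringR,bolt",ray(f,[(428,216),(500,220),(443,150),(536,175),(472,187)],.015).round(4).tolist())
cv2.imwrite("pics/c4.png",cv2.resize(np.clip(f["color"][100:240,400:560,::-1]*1.6,0,255).astype(np.uint8),None,fx=4,fy=4))
go(.5116,-.0829,.1)
E
```

```text
time: 8.9
eef_pos: [0.6597, -0.0668, 0.0591]
orientation: [1.852, -2.537, 0.0]
ft_force: [0.1, -0.3, 0.5]
opening: 0.994
time: 9.9
eef_pos: [0.6605, -0.067, 0.0809]
orientation: [-1.851, 2.536, -0.002]
ft_force: [-0.1, -1.0, -4.1]
opening: 0.573
[[0.5689, -0.0379], [0.5694, -0.251], [0.4584, -0.2533], [0.456, -0.0384]] [ 0.5132 -0.1451] ((0.5136520862579346, -0.14519548416137695), (0.11289994418621063, 0.2149365097284317), 0.632111132144928)
well [[0.5228, -0.0522], [0.5037, -0.1119], [0.5421, -0.0899], [0.4808, -0.0733]] [ 0.51233337 -0.08182078]
clamp 4344 ((0.6404922604560852, -0.19952137768268585), (0.06885519623756409, 0.09326843172311783), 14.34592056274414)
lug,ringL,ringR,bolt [[0.6265, -0.1564], [0.6056, -0.2107], [0.6736, -0.179], [0.6328, -0.2437], [0.6388, -0.1945]]
tilt [ 2.2e-03 -1.0e-04 -1.0e+00] yaw -1.88 turn about tool z -0.0 then shift [ 60.5 137.  -19.1] pos [ 0.6605 -0.067   0.0809] open 0.573 F [-0.1 -1.  -4.1] q [ 0.2   0.24  0.03  0.   -1.36  1.06] t 9.9
```

View pics/c4.png

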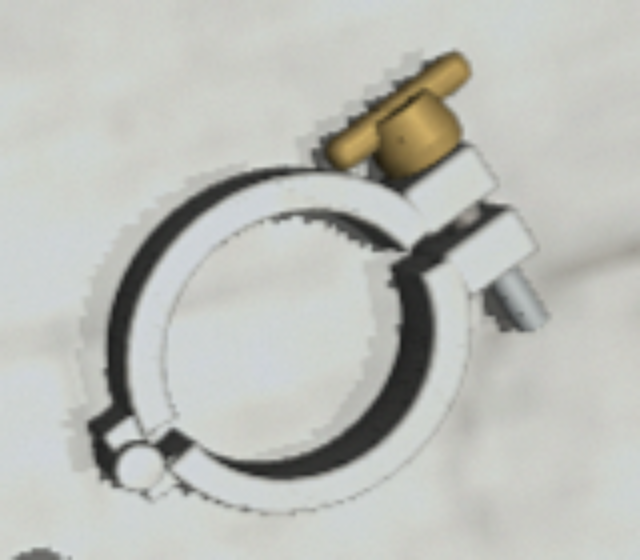

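```bash
python3 -m crank '[[30,0,0,-15,0],[30,5,10,-15,0],[30,13,30,0,0],[30,13,32,0,0],[30,13,32,0,0],[30,15.3,32.4,0,0],[30,0,0,0,0],[30,0,0,0,0]]' && python3 -m crank '[[30,0,0,15,0],[30,0,0,15,0],[30,0,0,10,0],[30,0,0,3,0],[30,0,0,1,0],[30,0,0,1,0],[30,0,0,0,0]]'; python3 -c "
from h import *
go(.5124,-.082,.063)"
```

```text
time: 10.9
eef_pos: [0.512, -0.0819, 0.1106]
orientation: [-1.851, 2.536, -0.002]
ft_force: [-0.5, 0.9, -3.8]
opening: 0.577
time: 11.78
eef_pos: [0.5122, -0.0819, 0.065]
orientation: [-1.852, 2.537, -0.001]
ft_force: [0.4, -0.7, -1.1]
opening: 0.573
tilt [ 1.1e-03 -1.0e-04 -1.0e+00] yaw -1.881 turn about tool z -0.0 then shift [ 0.  -0.3  2. ] pos [ 0.5122 -0.0819  0.065 ] open 0.573 F [ 0.4 -0.7 -1.1] q [ 0.23 -0.14 -0.39  0.   -1.32  1.03] t 11.8
```

```bash
python3 -m crank '[[30,0,0,1,0],[30,0,0,0,0],[52,0,0,0,0],[85,0,0,0,0],[85,0,0,0,0],[85,0,0,-15,0],[85,0,-10,-40,0],[85,0,-40,-45,0]]' && python3 -m crank '[[85,0,0,-10,0],[85,0,0,0,0]]'
python3 - <<'E'
from h import *
f=grab_frame("wrist"); save(f,"w5.png"); ringfit(f,.086,.11,(200,420,150,420),.094)
f=grab_frame("top"); ringfit(f,.088,.11,(310,370,250,330),.094); ringfit(f,.078,.1,(160,230,250,330),.084)
go(.6658,.0555,.18)
E
```

```text
time: 12.78
eef_pos: [0.5594, -0.097, 0.1662]
orientation: [-1.853, 2.535, -0.002]
ft_force: [0.8, 0.3, 1.6]
opening: 1.0
time: 13.02
eef_pos: [0.5597, -0.0971, 0.1743]
orientation: [-1.851, 2.537, -0.001]
ft_force: [0.7, 0.2, -0.5]
opening: 0.996
enc [ 0.5119 -0.0816] 0.0531 ell [ 0.5119 -0.0815] [0.0509 0.0524] z 0.0961
enc [ 0.5127 -0.082 ] 0.051 ell [ 0.5128 -0.082 ] [0.0493 0.0498] z 0.0938Traceback (most recent call last):
  File "<stdin>", line 3, in <module>
  File "h.py", line 28, in ringfit
    q=max(cv2.findContours(m,cv2.RETR_EXTERNAL,cv2.CHAIN_APPROX_NONE)[0],key=cv2.contourArea)[:,0]
      ~~~^^^^^^^^^^^^^^^^^^^^^^^^^^^^^^^^^^^^^^^^^^^^^^^^^^^^^^^^^^^^^^^^^^^^^^^^^^^^^^^^^^^^
ValueError: max() iterable argument is empty
```

View pics/w5.png

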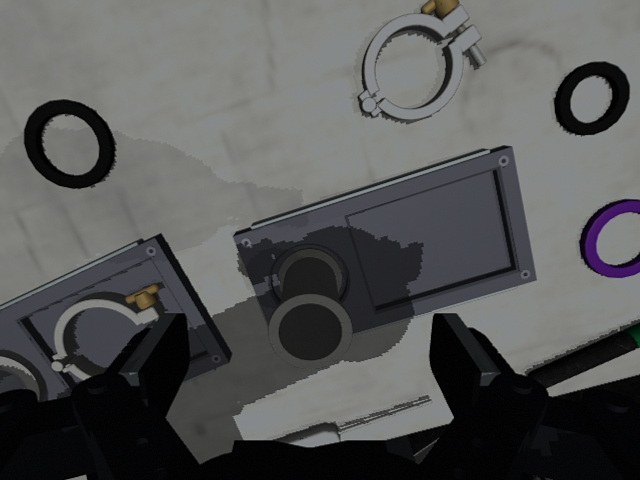

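Spool stands in its well, centre (311,330) in the picture, top at 94 mm. Now the wide gasket.

```bash
python3 -m crank '[[85,-20,-6,0,0],[85,-40,-12,0,0],[85,-42,-13,0,0],[85,-42,-13,20,0],[85,-33.5,-10.6,30,0],[85,0,0,20,0],[85,0,0,0,0],[85,0,0,0,0]]'
python3 - <<'E'
from h import *
f=grab_frame("wrist"); ringfit(f,.003,.02,(200,420,150,420),.008,150); ringfit(f,.003,.02,(200,420,150,420),.008)
go(.6658,.0555,.008)
E
```

```text
time: 14.12
eef_pos: [0.6658, 0.0549, 0.1048]
orientation: [-1.851, 2.537, -0.002]
ft_force: [0.6, -0.3, 0.6]
opening: 0.995
enc [0.5569 0.0914] 0.1537 ell [0.5591 0.0673] [0.0458 0.1592] z 0.0108
enc [0.5543 0.0911] 0.155 ell [0.5582 0.0619] [0.0544 0.1722] z 0.0109
tilt [ 2.7e-03  2.0e-04 -1.0e+00] yaw -1.881 turn about tool z -0.0 then shift [-0.6  0.4 97.3] pos [0.666  0.0548 0.1053] open 0.996 F [-0.2 -0.1  0.6] q [ 0.38  0.24  0.07  0.   -1.4   0.88] t 14.2
```

```bash
cat >> h.py <<'E'
def look(x,y,z,r,zl,zh,dark=None,name="wrist",fn=None):
    f=grab_frame(name); p=f["K"]@(f["R"]@np.array([x,y,z])+f["t"]); u,v=p[:2]/p[2]; d=r*f["K"][0,0]/p[2]
    print("px",round(u),round(v),round(d)); b=[max(0,int(k)) for k in(u-d,u+d,v-d,v+d)]
    if fn: save(f,fn)
    try: ringfit(f,zl,zh,b,z,dark)
    except Exception as e: print(e)
    return f
E
python3 - <<'E'
from h import *
look(.6658,.0555,.008,.042,.003,.02,120,fn="w6.png")
E
python3 -m crank '[[85,0,0,30,0],[85,0,0,30,0],[85,0,0,20,0],[85,0,0,10,0],[85,0,0,0,0]]'
python3 - <<'E'
from h import *
look(.6658,.0555,.008,.042,.002,.02,120,fn="w7.png")
go(.6658,.0555,-.003)
E
```

```text
px 310 244 69
enc [0.6657 0.0552] 0.0645 ell [0.6658 0.0552] [0.0627 0.0636] z 0.0102
time: 14.85
eef_pos: [0.6656, 0.0551, 0.0134]
orientation: [1.852, -2.537, 0.0]
ft_force: [0.2, -0.4, -0.4]
opening: 0.995
px 310 311 105
enc [0.6658 0.055 ] 0.0659 ell [0.6657 0.0553] [0.0633 0.065 ] z 0.0101
tilt [ 1.2e-03 -2.0e-04 -1.0e+00] yaw -1.881 turn about tool z -0.0 then shift [-0.2  0.3 17.3] pos [0.6661 0.0552 0.0143] open 0.993 F [0.6 0.2 0.8] q [ 0.38  0.29 -0.03  0.   -1.25  0.88] t 14.9
```

View pics/w7.png

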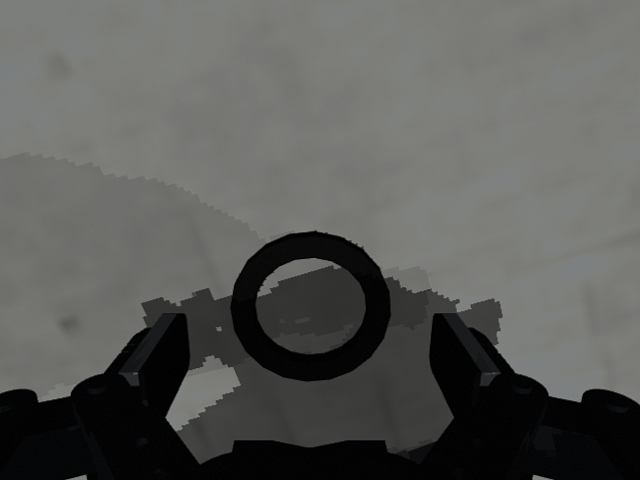

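The gasket is centred between the fingers (311,306). Lower 16 mm and close.

```bash
python3 -m crank '[[85,0,0,8,0],[85,0,0,5,0],[85,0,0,3,0],[85,0,0,0,0]]' && python3 -m crank '[[40,0,0,0,0],[40,0,0,0,0],[40,0,0,0,0],[40,0,0,0,0],[40,0,0,0,0]]'
python3 - <<'E'
from h import *
go(.5001,.1993,.2)
f=look(.6658,.0555,.008,.042,.002,.02,120)
W=cloud(f); s=state(); R=Rn.from_rotvec(s["orientation"]).as_matrix(); T=(W-s["eef_pos"])@R
k=T[(np.abs(T[...,0])>.031)&(np.abs(T[...,0])<.05)&(np.abs(T[...,1])<.009)&(W[...,2]>-.01)]; print(len(k),np.percentile(k[:,2],[50,90,97,99,100]).round(4),s["eef_pos"])
E
```

```text
time: 15.4
eef_pos: [0.6654, 0.0552, -0.003]
orientation: [1.852, -2.537, -0.0]
ft_force: [0.1, 0.1, -0.4]
opening: 0.994
time: 16.02
eef_pos: [0.6663, 0.0553, -0.001]
orientation: [-1.852, 2.536, -0.002]
ft_force: [-1.1, 0.5, 5.6]
opening: 0.706
tilt [ 2.2e-03 -1.0e-04 -1.0e+00] yaw -1.88 turn about tool z -0.0 then shift [ -86.5  202.2 -201. ] pos [ 0.6663  0.0553 -0.001 ] open 0.706 F [-1.1  0.5  5.6] q [ 0.38  0.31 -0.04  0.   -1.22  0.88] t 16.0
px 311 330 115
enc [0.6719 0.0544] 0.079 ell [0.6667 0.0561] [0.0637 0.0697] z 0.0102
8521 [-0.0597 -0.0038 -0.0029 -0.0025 -0.0016] [ 0.6663328   0.05534154 -0.00097312]
```

```bash
python3 -m crank '[[75,0,0,0,0],[75,0,0,0,0],[75,0,0,-3,0],[75,0,0,0,0],[40,0,0,0,0],[40,0,0,0,0],[40,0,0,0,0],[40,0,0,0,0]]' && python3 -c "
from h import *
go(.5001,.1993,.2)" && python3 -m crank '[[40,0,0,-5,0],[40,0,0,-20,0],[40,0,0,-35,0],[40,0,0,-40,0],[40,0,0,-40,0],[40,0,0,-15,0],[40,0,0,0,0]]'
python3 - <<'E'
from h import *
s=state(); x,y,z=s["eef_pos"]
f=look(x,y,z+.002,.05,z-.02,z+.012,120,fn="w8.png")
go(.5001,.1993,.1)
E
```

```text
time: 17.08
eef_pos: [0.666, 0.0553, 0.0022]
orientation: [-1.852, 2.536, -0.002]
ft_force: [-3.2, -0.4, 7.1]
opening: 0.681
tilt [ 1.5e-03 -3.0e-04 -1.0e+00] yaw -1.88 turn about tool z -0.0 then shift [ -86.6  201.9 -197.8] pos [0.666  0.0553 0.0022] open 0.681 F [-3.2 -0.4  7.1] q [ 0.38  0.3  -0.04  0.   -1.22  0.88] t 17.1
time: 17.95
eef_pos: [0.6659, 0.0554, 0.1568]
orientation: [-1.851, 2.536, -0.001]
ft_force: [-0.1, -0.1, -0.1]
opening: 0.471
px 311 320 131
enc [0.6603 0.0325] 0.0157 ell [0.6857 0.0385] [0.0165 0.0408] z 0.1658
tilt [-7.e-04  3.e-04 -1.e+00] yaw -1.881 turn about tool z -0.0 then shift [-86.7 201.2  54.8] pos [0.6653 0.0553 0.1548] open 0.467 F [-0.1  0.5 -0.8] q [ 0.38  0.22  0.15 -0.   -1.49  0.88] t 18.0
```

View pics/w8.png

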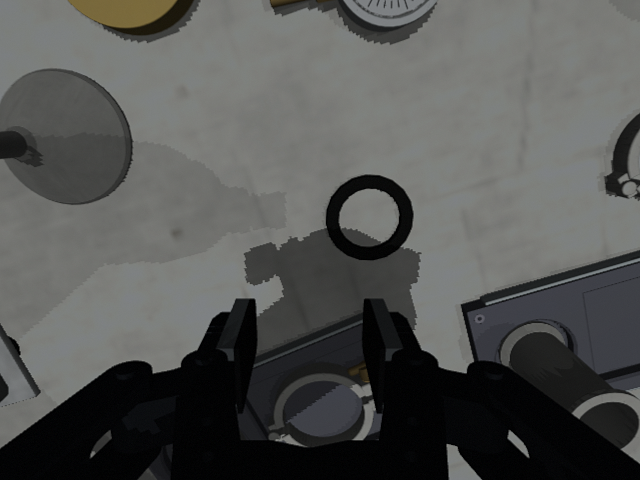

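The gasket slipped out of the grip, because the fingertips were too high, and now lies at (370,217). I'll measure the tip position and the gasket again.

```bash
python3 -m crank '[[64,0,0,0,0],[64,0,0,0,0],[64,0,0,0,0],[64,0,0,0,0]]'
python3 - <<'E'
from h import *
f=grab_frame("wrist"); W=cloud(f); s=state(); R=Rn.from_rotvec(s["orientation"]).as_matrix(); T=(W-s["eef_pos"])@R
for sg in(-1,1):
    m=(sg*T[...,0]>.02)&(sg*T[...,0]<.06)&(np.abs(T[...,1])<.02)&(T[...,2]>-.05)&(T[...,2]<.01); k=T[m]; print(s["opening"],len(k)); 
    for a in np.arange(-.05,.01,.004):
        q=k[(k[:,2]>=a)&(k[:,2]<a+.004)]
        if len(q)>5: print(round(a,3),len(q),"x",np.percentile(q[:,0],[2,50,98]).round(4),"y",np.percentile(q[:,1],[2,98]).round(4))
K=f["K"]; print("gasket"); ringfit(f,.003,.02,(315,430,165,275),.008,120)
E
```

```text
time: 18.5
eef_pos: [0.6655, 0.0553, 0.155]
orientation: [1.852, -2.537, -0.0]
ft_force: [-0.5, -0.4, 0.1]
opening: 0.752
0.7483301371626988 4117
-0.05 369 x [-0.0494 -0.0347 -0.0325] y [-0.0131 -0.0014]
-0.046 589 x [-0.0388 -0.0336 -0.0324] y [-0.0122  0.0045]
-0.042 496 x [-0.0454 -0.0328 -0.0323] y [-0.0121  0.0091]
-0.038 493 x [-0.0457 -0.0333 -0.0324] y [-0.0121  0.0094]
-0.034 461 x [-0.0457 -0.033  -0.0324] y [-0.012   0.0093]
-0.03 430 x [-0.0457 -0.0333 -0.0324] y [-0.012   0.0095]
-0.026 397 x [-0.0458 -0.033  -0.0324] y [-0.012   0.0093]
-0.022 352 x [-0.0458 -0.0334 -0.0324] y [-0.012   0.0096]
-0.018 299 x [-0.0444 -0.0329 -0.0324] y [-0.012   0.0095]
-0.014 180 x [-0.0386 -0.0327 -0.0323] y [-0.0117  0.0095]
-0.01 51 x [-0.0329 -0.0327 -0.0324] y [-0.0088  0.0077]
0.7483301371626988 4106
-0.05 358 x [0.0313 0.0333 0.0437] y [-0.013  -0.0011]
-0.046 591 x [0.0311 0.0323 0.0375] y [-0.0122  0.0049]
-0.042 483 x [0.0311 0.0316 0.0438] y [-0.0122  0.0093]
-0.038 513 x [0.0311 0.0318 0.0446] y [-0.0121  0.0092]
-0.034 449 x [0.0311 0.0317 0.0446] y [-0.0121  0.0097]
-0.03 434 x [0.0311 0.0317 0.0444] y [-0.012   0.0094]
-0.026 400 x [0.0311 0.0321 0.0445] y [-0.0121  0.0093]
-0.022 340 x [0.0311 0.0317 0.0444] y [-0.012   0.0092]
-0.018 307 x [0.0312 0.0316 0.0433] y [-0.012   0.0093]
-0.014 183 x [0.0311 0.0314 0.0371] y [-0.0118  0.0093]
-0.01 48 x [0.0312 0.0314 0.0317] y [-0.0091  0.0088]
gasket
enc [0.6561 0.014 ] 0.0644 ell [0.6562 0.014 ] [0.0622 0.0634] z 0.0102
```

```bash
python3 -m crank '[[85,20,-2,0,0],[85,22,-2,20,0],[85,0,0,35,0],[85,0,0,35,0],[85,0,0,30,0],[85,0,0,20,0],[85,0,0,0,0]]'
python3 - <<'E'
from h import *
look(.6562,.014,.008,.042,.002,.02,120)
go(.6562,.014,-.0065)
E
```

```text
time: 19.42
eef_pos: [0.6555, 0.0134, 0.0138]
orientation: [1.85, -2.536, -0.002]
ft_force: [0.4, 0.6, 0.0]
opening: 0.994
px 309 309 105
enc [0.6562 0.0138] 0.0657 ell [0.6561 0.0138] [0.0634 0.0649] z 0.0101
tilt [-1.e-04 -7.e-04 -1.e+00] yaw -1.881 turn about tool z -0.0 then shift [-0.3  0.5 22.1] pos [0.6566 0.0136 0.0156] open 0.995 F [0.6 0.2 0.5] q [ 0.32  0.26 -0.06  0.   -1.24  0.94] t 19.5
```

```bash
python3 -m crank '[[85,0,0,10,0],[85,0,0,7,0],[85,0,0,4,0],[85,0,0,0,0],[50,0,0,0,0],[50,0,0,0,0],[50,0,0,0,0],[50,0,0,0,0]]' && python3 -m crank '[[50,0,0,0,0],[50,0,0,0,0]]';  python3 -c "
from h import *
go(.5001,.1993,.1)"
```

```text
time: 20.48
eef_pos: [0.6574, 0.0141, -0.0041]
orientation: [-1.852, 2.536, -0.002]
ft_force: [-0.3, 0.4, 6.2]
opening: 0.713
time: 20.72
eef_pos: [0.6574, 0.0141, -0.0042]
orientation: [-1.852, 2.536, -0.002]
ft_force: [-0.6, -0.0, 6.1]
opening: 0.716
tilt [ 2.3e-03 -1.0e-04 -1.0e+00] yaw -1.88 turn about tool z -0.0 then shift [-128.5  206.2 -104.2] pos [ 0.6574  0.0141 -0.0042] open 0.716 F [-0.6 -0.   6.1] q [ 0.33  0.28 -0.08  0.   -1.21  0.94] t 20.7
```

```bash
python3 -m crank '[[50,0,0,-3,0],[50,0,0,-8,0],[50,0,0,-15,0],[50,0,0,0,0]]';  python3 - <<'E'
from h import *
s=state(); x,y,z=s["eef_pos"]; f=grab_frame("wrist"); save(f,"w9.png"); W=cloud(f); R=Rn.from_rotvec(s["orientation"]).as_matrix(); T=(W-s["eef_pos"])@R
m=(np.abs(T[...,0])<.029)&(np.abs(T[...,1])<.045)&(f["color"].astype(int).sum(2)<120)&(T[...,2]>-.03)&(W[...,2]>.008); k=T[m]; print(len(k),k.mean(0),np.percentile(k,[2,50,98],axis=0).round(4))
go(.5001,.1993,.1)
E
```

```text
time: 21.22
eef_pos: [0.6578, 0.0142, 0.0227]
orientation: [-1.851, 2.535, -0.003]
ft_force: [-0.4, 0.1, 0.3]
opening: 0.716
12421 [-0.00014017 -0.00155687 -0.01375088] [[-0.0279 -0.0305 -0.0155]
 [-0.0001 -0.0021 -0.0142]
 [ 0.0276  0.0289 -0.0087]]
tilt [ 1.9e-03  5.0e-04 -1.0e+00] yaw -1.881 turn about tool z -0.0 then shift [-128.3  206.   -78.5] pos [0.6572 0.0143 0.0215] open 0.713 F [-0.5 -0.1  0.3] q [ 0.33  0.26 -0.06  0.   -1.25  0.94] t 21.3
```

View pics/w9.png

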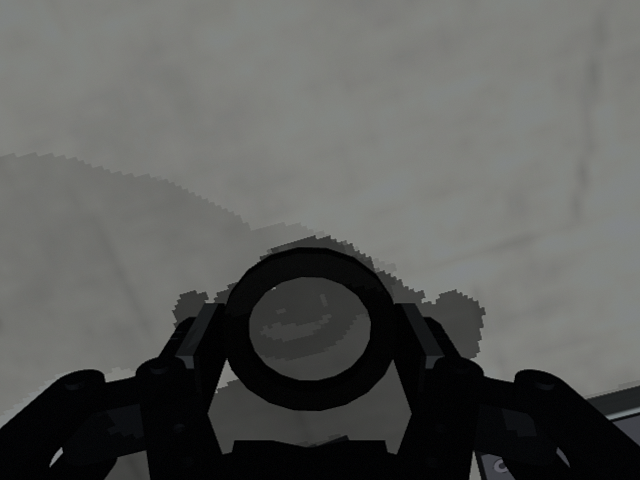

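```bash
python3 -m crank '[[50,0,0,-25,0],[50,-10,16,-35,0],[50,-25,40,-35,0],[50,-25,40,-15,0],[50,-25,40,0,0],[50,-25,40,0,0],[50,-18,29.7,0,0],[50,0,0,0,0]]' && python3 -m crank '[[50,0,0,0,0]]'
python3 - <<'E'
from h import *
go(.5001,.1995,.081)
f=grab_frame("wrist"); s=state(); W=cloud(f); R=Rn.from_rotvec(s["orientation"]).as_matrix(); T=(W-s["eef_pos"])@R
m=(np.abs(T[...,0])<.029)&(np.abs(T[...,1])<.045)&(f["color"].astype(int).sum(2)<120)&(T[...,2]>-.03)&(T[...,2]<0); k=T[m]; print(len(k),np.percentile(k,[2,50,98],axis=0).round(4))
E
```

```text
time: 22.28
eef_pos: [0.4984, 0.2003, 0.1303]
orientation: [-1.856, 2.534, 0.001]
ft_force: [1.0, -0.0, -0.6]
opening: 0.713
time: 22.4
eef_pos: [0.4997, 0.1986, 0.1302]
orientation: [1.852, -2.537, 0.0]
ft_force: [0.8, 0.2, -0.1]
opening: 0.717
tilt [-1.e-04 -2.e-04 -1.e+00] yaw -1.88 turn about tool z -0.0 then shift [-1.  -0.2 49.2] pos [0.4997 0.1986 0.1302] open 0.717 F [ 0.8  0.2 -0.1] q [ 0.75 -0.11 -0.25  0.   -1.44  0.51] t 22.4
12285 [[-0.0279 -0.0304 -0.0156]
 [ 0.0001 -0.002  -0.0143]
 [ 0.0274  0.0291 -0.009 ]]
```

```bash
python3 -m crank '[[50,-0.9,0.4,15,0],[50,0,0,15,0],[50,0,0,10,0],[50,0,0,5,0],[50,0,0,1,0],[50,0,0,0,0],[50,0,0,0,0]]'; python3 -m crank '[[50,0,0,1,0],[50,0,0,0,0]]';python3 -m crank '[[50,0,0,1,0],[50,0,0,0,0]]'
```

```text
time: 23.32
eef_pos: [0.4998, 0.1999, 0.0848]
orientation: [-1.852, 2.537, -0.0]
ft_force: [-0.3, 0.7, -0.1]
opening: 0.709
time: 23.58
eef_pos: [0.4995, 0.1997, 0.0833]
orientation: [-1.852, 2.538, -0.0]
ft_force: [-0.2, -0.6, -0.9]
opening: 0.716
time: 23.82
eef_pos: [0.4995, 0.1996, 0.0822]
orientation: [1.852, -2.537, 0.0]
ft_force: [-0.5, 0.4, -1.1]
opening: 0.713
```

```bash
python3 -m crank '[[50,0,0,1,0],[50,0,0,0,0]]';python3 -m crank '[[50,0,0,0.8,0],[50,0,0,0,0]]';python3 -m crank '[[50,0,0,0.8,0],[50,0,0,0,0]]'
```

```text
time: 24.08
eef_pos: [0.4995, 0.1997, 0.0812]
orientation: [1.852, -2.537, 0.0]
ft_force: [0.7, -0.0, -0.2]
opening: 0.715
time: 24.32
eef_pos: [0.4995, 0.1997, 0.0804]
orientation: [1.852, -2.537, 0.0]
ft_force: [-0.7, -0.3, 0.7]
opening: 0.714
time: 24.58
eef_pos: [0.4996, 0.1997, 0.0799]
orientation: [-1.852, 2.537, -0.0]
ft_force: [0.6, -0.3, 0.6]
opening: 0.714
```

```bash
python3 -m crank '[[50,0,0,0.5,0],[66,0,0,0,0],[68,0,0,0,0],[72,0,0,0,0],[85,0,0,0,0],[85,0,0,0,0],[85,0,0,-10,0],[85,0,0,-20,0]]' && python3 -m crank '[[85,0,-25,-25,0],[85,0,-35,-25,0],[85,0,0,0,0],[85,0,0,0,0]]'
python3 - <<'E'
from h import *
f=look(.4998,.1995,.092,.045,.086,.11,150,fn="w10.png")
p=f["K"]@(f["R"]@np.array([.4998,.1995,.092])+f["t"]); print(p[:2]/p[2])
go(.5808,-.3146,.18)
E
```

```text
time: 25.58
eef_pos: [0.4992, 0.1994, 0.1094]
orientation: [1.851, -2.536, 0.0]
ft_force: [0.8, 0.2, 0.4]
opening: 0.994
time: 26.08
eef_pos: [0.5563, 0.1814, 0.1589]
orientation: [1.851, -2.537, -0.001]
ft_force: [0.3, 0.2, -0.7]
opening: 1.0
px 310 356 77
enc [0.5001 0.2008] 0.0669 ell [0.5    0.2002] [0.0632 0.0658] z 0.094
[310.41539124 355.74469538]
tilt [-1.1e-03 -3.0e-04 -1.0e+00] yaw -1.88 turn about tool z -0.0 then shift [ 464.9 -174.8  -21.4] pos [0.556  0.1814 0.1586] open 0.998 F [0.3 0.3 0.6] q [ 0.66  0.01 -0.08 -0.   -1.48  0.6 ] t 26.1
```

View pics/w10.png

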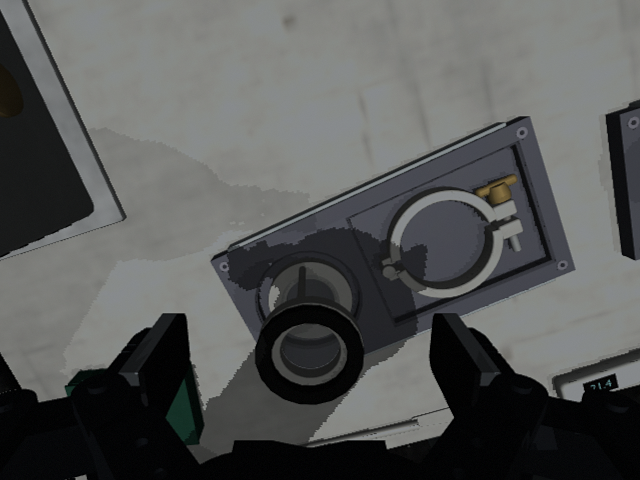

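Wide gasket sits on the flange centred within about 1 mm, at (310,352) in the picture. Next, the narrow gasket.

```bash
python3 -m crank '[[85,25,-10,-10,0],[85,48,-18,-11,0],[85,50,-19,0,0],[85,50,-19,0,0],[85,50,-19,0,0],[85,50,-19,0,0],[85,50,-19,0,0],[85,50,-19,0,0]]' && python3 -m crank '[[85,50,-18,20,0],[85,42,-14.8,30,0],[85,0,0,30,0],[85,0,0,0,0],[85,0,0,0,0]]'
python3 - <<'E'
from h import *
look(.5808,-.3146,.008,.035,.003,.02,120)
go(.5808,-.3146,.015)
E
```

```text
time: 27.12
eef_pos: [0.5776, -0.218, 0.1799]
orientation: [1.853, -2.536, -0.001]
ft_force: [1.2, 0.5, 0.0]
opening: 0.993
time: 27.75
eef_pos: [0.5819, -0.3143, 0.1019]
orientation: [-1.854, 2.536, -0.003]
ft_force: [0.4, -0.7, 0.5]
opening: 0.994
px 311 247 58
enc [ 0.581  -0.3146] 0.0506 ell [ 0.581  -0.3145] [0.0488 0.0497] z 0.0101
tilt [ 0.0025 -0.0014 -1.    ] yaw -1.879 turn about tool z -0.0 then shift [ 0.7  1.3 87.5] pos [ 0.5823 -0.3143  0.1025] open 0.999 F [-0.4  0.9  0.3] q [-0.19  0.22  0.05  0.   -1.39  1.46] t 27.8
```

```bash
python3 -m crank '[[85,0.4,0.8,20,0],[85,0,0,30,0],[85,0,0,25,0],[85,0,0,15,0],[85,0,0,0,0],[85,0,0,0,0]]';  python3 - <<'E'
from h import *
look(.581,-.3145,.008,.035,.003,.02,120)
go(.581,-.3145,-.003)
E
```

```text
time: 28.55
eef_pos: [0.5813, -0.3152, 0.0117]
orientation: [-1.852, 2.537, -0.003]
ft_force: [-1.0, -0.5, -0.3]
opening: 0.992
px 310 314 88
enc [ 0.5811 -0.3147] 0.0517 ell [ 0.5811 -0.3146] [0.0493 0.051 ] z 0.0101
tilt [ 0.0023 -0.001  -1.    ] yaw -1.88 turn about tool z -0.0 then shift [-0.5  0.6 14.9] pos [ 0.5814 -0.3152  0.0119] open 0.992 F [ 1.   0.3 -0.7] q [-0.19  0.28 -0.06  0.   -1.24  1.46] t 28.6
```

```bash
python3 -m crank '[[85,-0.4,0.4,8,0],[85,0,0,5,0],[85,0,0,2,0],[85,0,0,0,0],[36,0,0,0,0],[36,0,0,0,0],[36,0,0,0,0],[36,0,0,0,0]]' && python3 -m crank '[[36,0,0,0,0],[36,0,0,0,0],[36,0,0,0,0]]';  python3 -c "
from h import *
go(.581,-.3145,-.003)"; python3 -m crank '[[36,0,0,-3,0],[36,0,0,-8,0],[36,0,0,-15,0],[36,0,0,0,0]]'
cat >> h.py <<'E'
def held(w,h):
    f=grab_frame("wrist"); s=state(); W=cloud(f); R=Rn.from_rotvec(s["orientation"]).as_matrix(); T=(W-s["eef_pos"])@R
    m=(np.abs(T[...,0])<w)&(np.abs(T[...,1])<h)&(f["color"].astype(int).sum(2)<120)&(T[...,2]>-.03)&(T[...,2]<0)&(W[...,2]>.012); k=T[m]; print(len(k),np.percentile(k,[1,50,99],axis=0).round(4))
    return f
E
python3 - <<'E'
from h import *
held(.021,.04); go(.512,-.0819,.13)
E
```

```text
time: 29.6
eef_pos: [0.5817, -0.3149, -0.0021]
orientation: [-1.852, 2.536, -0.006]
ft_force: [-0.6, 1.0, 7.6]
opening: 0.547
time: 29.98
eef_pos: [0.5817, -0.3149, -0.0022]
orientation: [-1.852, 2.536, -0.006]
ft_force: [-0.8, 1.7, 7.3]
opening: 0.55
tilt [ 0.0034 -0.0018 -1.    ] yaw -1.88 turn about tool z -0.0 then shift [-0.2  0.8  0.8] pos [ 0.5817 -0.3149 -0.0022] open 0.55 F [-0.8  1.7  7.3] q [-0.19  0.29 -0.07  0.   -1.21  1.46] t 30.0
time: 30.48
eef_pos: [0.5814, -0.3149, 0.0236]
orientation: [-1.851, 2.536, -0.005]
ft_force: [0.0, 0.2, 0.2]
opening: 0.546
7881 [[-0.0206 -0.0249 -0.0149]
 [ 0.0001 -0.0027 -0.0134]
 [ 0.0205  0.0224 -0.0075]]
tilt [ 1.9e-03 -6.0e-04 -1.0e+00] yaw -1.881 turn about tool z -0.0 then shift [-200.6  136.5 -107.6] pos [ 0.5809 -0.3146  0.0224] open 0.545 F [-0.1  0.5 -0.3] q [-0.19  0.27 -0.05  0.   -1.25  1.46] t 30.5
```

```bash
python3 -m crank '[[36,0,0,-30,0],[36,-14,10,-35,0],[36,-38,26,-35,0],[36,-40,27,-18,0],[36,-40,27,0,0],[36,-38,26,0,0],[36,-30.6,21,0,0],[36,0,0,0,0]]' && python3 -m crank '[[36,0,0,0,0],[36,0,0,0,0]]'
python3 - <<'E'
from h import *
held(.021,.04); go(.512,-.0819,.092)
E
```

```text
time: 31.52
eef_pos: [0.5105, -0.0796, 0.1393]
orientation: [-1.856, 2.534, 0.0]
ft_force: [0.6, 0.1, -0.1]
opening: 0.546
time: 31.78
eef_pos: [0.511, -0.0823, 0.1389]
orientation: [1.85, -2.538, -0.0]
ft_force: [0.2, 0.1, 0.6]
opening: 0.552
7823 [[-0.0206 -0.0244 -0.0138]
 [ 0.0002 -0.0023 -0.0123]
 [ 0.0205  0.0229 -0.0065]]
tilt [-6.e-04 -3.e-04 -1.e+00] yaw -1.882 turn about tool z -0.0 then shift [-0.7 -0.9 46.9] pos [ 0.5109 -0.0823  0.1389] open 0.545 F [-0.7  0.3 -0.9] q [ 0.23 -0.17 -0.29  0.   -1.46  1.03] t 31.8
```

```bash
python3 -m crank '[[36,-0.5,-0.2,15,0],[36,0,0,15,0],[36,0,0,10,0],[36,0,0,4,0],[36,0,0,0,0],[36,0,0,0,0]]'; python3 -c "
from h import *
held(.021,.04);go(.512,-.0819,.092)"; python3 -m crank '[[36,0,0,1,0],[36,0,0,0,0]]';python3 -m crank '[[36,0,0,1,0],[36,0,0,0,0]]';python3 -m crank '[[36,0,0,1,0],[36,0,0,0,0]]'
```

```text
time: 32.58
eef_pos: [0.5116, -0.0812, 0.0958]
orientation: [-1.852, 2.537, -0.001]
ft_force: [-0.2, -0.2, 0.2]
opening: 0.553
7848 [[-0.0206 -0.0244 -0.0137]
 [-0.     -0.0016 -0.0122]
 [ 0.0205  0.0229 -0.0057]]
tilt [ 0.001 -0.    -1.   ] yaw -1.881 turn about tool z -0.0 then shift [ 0.6 -0.6  3.8] pos [ 0.5116 -0.0811  0.0958] open 0.546 F [-0.1  0.3 -1. ] q [ 0.23 -0.16 -0.35  0.   -1.38  1.03] t 32.6
time: 32.88
eef_pos: [0.5113, -0.0811, 0.0943]
orientation: [-1.852, 2.537, -0.0]
ft_force: [0.3, 0.0, -0.4]
opening: 0.548
time: 33.12
eef_pos: [0.5112, -0.0812, 0.0932]
orientation: [1.852, -2.537, 0.0]
ft_force: [0.5, 1.0, -0.0]
opening: 0.549
time: 33.38
eef_pos: [0.5112, -0.0812, 0.0921]
orientation: [1.852, -2.537, -0.0]
ft_force: [-0.3, -0.3, -0.5]
opening: 0.543
```

```bash
python3 -m crank '[[36,0.5,0,0,0],[36,0,0,0.8,0],[36,0,0,0,0]]';python3 -m crank '[[36,0,0,0.6,0],[36,0,0,0,0]]';python3 -m crank '[[36,0,0,0.6,0],[36,0,0,0,0]]'
```

```text
time: 33.75
eef_pos: [0.5113, -0.0817, 0.0917]
orientation: [-1.852, 2.537, -0.001]
ft_force: [-0.1, 1.0, 1.8]
opening: 0.554
time: 34.0
eef_pos: [0.5114, -0.0817, 0.0917]
orientation: [-1.852, 2.537, -0.001]
ft_force: [-2.1, 0.5, 5.2]
opening: 0.544
time: 34.25
eef_pos: [0.5117, -0.0817, 0.0917]
orientation: [-1.852, 2.536, -0.002]
ft_force: [-2.1, 1.3, 7.3]
opening: 0.548
```

Contact is made. Back off slightly and release.

```bash
python3 -m crank '[[36,0,0,-0.8,0],[52,0,0,0,0],[54,0,0,0,0],[60,0,0,0,0],[85,0,0,0,0],[85,0,0,0,0],[85,0,0,-10,0],[85,0,0,-20,0]]' && python3 -m crank '[[85,0,-25,-25,0],[85,0,-35,-25,0],[85,0,0,0,0],[85,0,0,0,0]]'
python3 - <<'E'
from h import *
f=look(.512,-.0819,.102,.045,.096,.12,150,fn="w11.png")
go(.6405,-.195,.18,.25)
E
```

```text
time: 35.25
eef_pos: [0.5107, -0.0817, 0.1213]
orientation: [1.851, -2.537, -0.001]
ft_force: [-0.6, 0.4, 0.0]
opening: 0.995
time: 35.75
eef_pos: [0.5678, -0.0998, 0.1706]
orientation: [1.851, -2.537, -0.001]
ft_force: [-1.0, -0.6, -0.1]
opening: 0.992
px 310 353 77
enc [ 0.5117 -0.0816] 0.0527 ell [ 0.5119 -0.0811] [0.049 0.052] z 0.104
tilt [-1.2e-03  1.0e-04 -1.0e+00] yaw -1.881 turn about tool z 1.011 then shift [ -47.2 -110.4   -9.6] pos [ 0.5675 -0.0997  0.1704] open 0.996 F [-0.5 -0.5 -0.8] q [ 0.17 -0.02 -0.09 -0.   -1.51  1.09] t 35.8
```

View pics/w11.png

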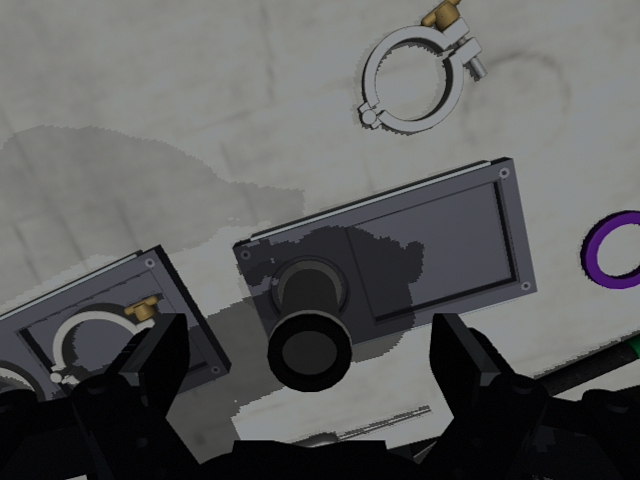

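Narrow gasket is on the spool, seated and centred at (310,350). Now turn for the clamp and measure it numerically.

```bash
python3 -m crank '[[85,0,0,0,0.168],[85,0,0,0,0.168],[85,0,0,0,0.168],[85,0,0,0,0.168],[85,0,0,0,0.168],[85,0,0,0,0.168],[85,0,0,0,0]]' && python3 -m crank '[[85,-10,-24,-5,0],[85,-19,-43,0,0],[85,-18,-43,0,0],[85,0,0,0,0],[85,0,0,0,0]]'
cat >> h.py <<'E'
def clampfit(cx,cy,z0,zl,zh,fn=None):
    f=grab_frame("wrist"); W=cloud(f); 
    if fn: save(f,fn)
    m=((W[...,2]>zl)&(W[...,2]<zh)&(np.hypot(W[...,0]-cx,W[...,1]-cy)<.062)).astype(np.uint8)
    m=cv2.morphologyEx(m,cv2.MORPH_OPEN,np.ones((3,3)))
    cs,h=cv2.findContours(m,cv2.RETR_CCOMP,cv2.CHAIN_APPROX_NONE)
    o=max([c for c,k in zip(cs,h[0]) if k[3]<0],key=cv2.contourArea); ho=[c for c,k in zip(cs,h[0]) if k[3]>=0]
    q=ray(f,o[:,0],z0).astype(np.float32); print("rect",cv2.minAreaRect(q))
    if ho:
        i=ray(f,max(ho,key=cv2.contourArea)[:,0],z0).astype(np.float32); e=cv2.fitEllipse(i); print("hole",e)
        c=np.array(e[0]); r=np.linalg.norm(q-c,axis=1); k=np.argsort(-r)[:12]; print("far pts",q[k][:4].tolist(),"rmed",np.median(r))
        a=np.degrees(np.arctan2(*(q-c).T[::-1])); 
        for s in range(-180,180,15):
            g=(a>=s)&(a<s+15)
            if g.any(): print(s,r[g].max().round(4),end="; ")
    print(); return f
E
python3 - <<'E'
from h import *
clampfit(.6405,-.1995,.016,.009,.035)
go(.6405,-.195,.1,.25)
E
```

```text
time: 36.67
eef_pos: [0.5675, -0.0997, 0.1707]
orientation: [0.399, -3.116, -0.0]
ft_force: [-0.7, 0.3, -0.1]
opening: 0.996
time: 37.3
eef_pos: [0.6409, -0.1945, 0.1757]
orientation: [0.399, -3.115, -0.0]
ft_force: [-0.4, 0.7, -0.2]
opening: 0.994
rect ((0.6397872567176819, -0.19969859719276428), (0.06652392446994781, 0.09530604630708694), 13.806727409362793)
hole ((0.6397188305854797, -0.19749045372009277), (0.0495467483997345, 0.05910347029566765), 22.835590362548828)
far pts [[0.6832169890403748, -0.2373003512620926], [0.681986927986145, -0.23834584653377533], [0.682522714138031, -0.23748159408569336], [0.6812931299209595, -0.23852697014808655]] rmed 0.03761113264748792
-180 0.0341; -165 0.0335; -150 0.0328; -135 0.0325; -120 0.0457; -105 0.0494; -90 0.0459; -75 0.0455; -60 0.0581; -45 0.059; -30 0.0424; -15 0.0326; 0 0.0329; 15 0.0338; 30 0.0342; 45 0.0348; 60 0.0353; 75 0.0357; 90 0.0422; 105 0.0459; 120 0.0418; 135 0.0357; 150 0.0351; 165 0.0347; 
tilt [ 2.e-04 -0.e+00 -1.e+00] yaw -2.886 turn about tool z 0.005 then shift [ 0.6 -0.8 76.3] pos [ 0.6409 -0.1941  0.1763] open 0.995 F [-0.2  0.7  0.3] q [ 0.    0.22  0.19  0.   -1.53  0.25] t 37.4
```

Run:
```python
from h import *
from scipy.optimize import least_squares
f=grab_frame("wrist"); W=cloud(f)
m=((W[...,2]>.009)&(W[...,2]<.035)&(np.hypot(W[...,0]-.64,W[...,1]+.1995)<.062)).astype(np.uint8)
q=np.argwhere(m)[:,::-1]; z=np.clip(W[...,2][m>0]-.002,0,.018); 
c=cv2.findContours(m,cv2.RETR_EXTERNAL,cv2.CHAIN_APPROX_NONE)[0]; c=max(c,key=len)[:,0]; o=ray(f,c,.016)
a=np.degrees(np.arctan2(o[:,1]+.194,o[:,0]-.6385)); g=((a>-10)&(a<80))|(a>150)|(a<-135)
s=least_squares(lambda p:np.hypot(o[g,0]-p[0],o[g,1]-p[1])-p[2],[.6385,-.194,.0335],loss="soft_l1",f_scale=.001); print("ring",s.x,np.sqrt(2*s.cost/g.sum()))
for d in range(8,26,2):
    t=np.radians(d); R=np.array([[np.cos(t),np.sin(t)],[-np.sin(t),np.cos(t)]]); l=(o-s.x[:2])@R.T; print(d,l.min(0).round(4),l.max(0).round(4))
cv2.imwrite("pics/cl.png",cv2.resize(np.clip(f["color"][max(0,c[:,1].min()-15):c[:,1].max()+15,c[:,0].min()-15:c[:,0].max()+15,::-1]*1.8,0,255).astype(np.uint8),None,fx=3,fy=3,interpolation=cv2.INTER_CUBIC))
```

```text
ring [ 0.63896496 -0.19518974  0.03325213] 0.00018589978926926876
8 [-0.0335 -0.0495] [0.0382 0.0422]
10 [-0.0335 -0.0506] [0.0365 0.0425]
12 [-0.0334 -0.0517] [0.0349 0.0427]
14 [-0.0334 -0.0527] [0.0333 0.0428]
16 [-0.0332 -0.0537] [0.0334 0.0429]
18 [-0.0333 -0.0547] [0.0335 0.0431]
20 [-0.0334 -0.0556] [0.0335 0.0432]
22 [-0.0335 -0.0564] [0.0335 0.0432]
24 [-0.0336 -0.0572] [0.0334 0.0432]
```

View pics/cl.png

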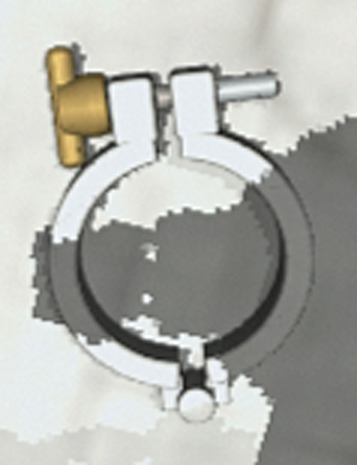

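The crop shows the clamp's split-to-hinge axis tilted about 6° from the tool axis, and the bounding extents agree (98.8 mm along 20°). So the clamp yaw is about 0.35 rad, with the ring centre at (0.639, -0.195).

```bash
python3 -m crank '[[85,0,0,0,-0.094],[85,0,0,0,0],[85,0,0,0,0]]'
python3 - <<'E'
from h import *
go(.639,-.1952,-.002,.349)
E
```

```text
time: 37.78
eef_pos: [0.6412, -0.1941, 0.1766]
orientation: [-0.541, 3.094, -0.0]
ft_force: [-0.8, 0.1, -0.1]
opening: 0.994
tilt [ 9.e-04 -1.e-04 -1.e+00] yaw -2.795 turn about tool z -0.003 then shift [  2.5  -0.2 178.6] pos [ 0.6412 -0.1941  0.1766] open 0.994 F [-0.8  0.1 -0.1] q [ 0.    0.22  0.19  0.   -1.53  0.34] t 37.8
```

```bash
python3 -m crank '[[85,2.4,-0.2,15,0],[85,0,0,35,0],[85,0,0,40,0],[85,0,0,35,0],[85,0,0,20,0],[85,0,0,10,0],[85,0,0,0,0],[85,0,0,0,0]]'
python3 - <<'E'
from h import *
go(.639,-.1952,-.002,.349)
E
```

```text
time: 38.78
eef_pos: [0.64, -0.1959, 0.0227]
orientation: [-0.542, 3.092, -0.002]
ft_force: [-0.7, -0.2, 0.3]
opening: 0.996
tilt [ 2.4e-03 -6.0e-04 -1.0e+00] yaw -2.795 turn about tool z -0.002 then shift [ 0.7  1.  24.7] pos [ 0.64   -0.1959  0.0227] open 0.996 F [-0.7 -0.2  0.3] q [ 0.    0.29 -0.02  0.   -1.26  0.35] t 38.8
```

```bash
python3 -m crank '[[85,0.5,0.7,10,0],[85,0,0,9,0],[85,0,0,4.5,0],[85,0,0,0,0],[50,0,0,0,0],[50,0,0,0,0],[50,0,0,0,0],[50,0,0,0,0]]' && python3 -m crank '[[50,0,0,0,0],[50,0,0,-3,0],[50,0,0,-12,0],[50,0,0,-15,0],[50,0,0,0,0]]';  python3 - <<'E'
from h import *
go(.5133,-.1825,.1,.009)
f=grab_frame("wrist"); s=state(); z=s["eef_pos"][2]; save(f,"w12.png"); W=cloud(f); R=Rn.from_rotvec(s["orientation"]).as_matrix(); T=(W-s["eef_pos"])@R
m=(np.abs(T[...,0])<.031)&(T[...,1]>-.065)&(T[...,1]<.05)&(W[...,2]>.022)&(T[...,2]>-.03); k=T[m]; print(len(k),np.percentile(k,[1,50,99],axis=0).round(4)) 
for a in(-.05,-.03,0,.02,.035): 
    q=k[np.abs(k[:,1]-a)<.006]; print(a,len(q), np.median(q,axis=0).round(4) if len(q) else "")
E
```

```text
time: 39.78
eef_pos: [0.6391, -0.1953, -0.0013]
orientation: [-0.542, 3.093, -0.001]
ft_force: [-0.6, 0.4, 5.8]
opening: 0.751
time: 40.4
eef_pos: [0.6397, -0.1954, 0.03]
orientation: [-0.542, 3.091, -0.002]
ft_force: [-0.0, 0.4, -1.1]
opening: 0.754
tilt [ 3.7e-03 -7.0e-04 -1.0e+00] yaw -2.794 turn about tool z 0.338 then shift [126.3  14.  -70. ] pos [ 0.6397 -0.1954  0.03  ] open 0.754 F [-0.   0.4 -1.1] q [ 0.    0.28 -0.02  0.   -1.27  0.34] t 40.4
22856 [[-0.03   -0.0525 -0.0253]
 [-0.004  -0.0185 -0.0203]
 [ 0.0308  0.0371 -0.0068]]
-0.05 2708 [-0.013  -0.0469 -0.0168]
-0.03 4091 [-0.0066 -0.0295 -0.0206]
0 1701 [ 0.0247  0.0006 -0.0207]
0.02 4363 [-0.0043  0.0215 -0.0187]
0.035 1552 [-0.0007  0.0328 -0.0201]
```

```bash
python3 -m crank '[[50,0,0,-20,0],[50,0,0,-20,0.168],[50,0,0,0,0.17],[50,0,0,0,0]]';  python3 - <<'E'
from h import *
go(.5134,-.1764,.04,.01)
E
```

```text
time: 40.95
eef_pos: [0.6386, -0.1952, 0.0686]
orientation: [-0.017, 3.141, -0.0]
ft_force: [0.9, -0.2, -2.4]
opening: 0.751
tilt [ 9.e-04 -1.e-04 -1.e+00] yaw -3.131 turn about tool z 0.001 then shift [125.   20.   28.6] pos [ 0.6386 -0.1952  0.0686] open 0.751 F [ 0.9 -0.2 -2.4] q [ 0.    0.26  0.03  0.   -1.34  0.01] t 41.0
```

```bash
python3 -m crank '[[50,12,2,0,0],[50,30,5,0,0],[50,33,5,0,0],[50,30,5,0,0],[50,20,3,10,0],[50,0,0,15,0],[50,0,0,0,0],[50,0,0,0,0]]';  python3 - <<'E'
from h import *
go(.5134,-.1764,.004,.01)
f=grab_frame("wrist"); save(f,"w13.png"); W=cloud(f); s=state()
h=W[...,2]; 
# nest edges at rim level & clamp extents (held underside ~ TCP z)
m=(h>.05)&(h<.075)&(np.abs(W[...,0]-s["eef_pos"][0])<.033)&(np.abs(W[...,1]-s["eef_pos"][1]+.006)<.062)
p=W[m]; print(len(p),np.percentile(p,[.5,99.5],axis=0).round(4))
E
```

```text
time: 41.95
eef_pos: [0.5136, -0.1765, 0.0427]
orientation: [0.015, -3.141, 0.001]
ft_force: [0.1, 0.1, -0.7]
opening: 0.753
tilt [-2.e-04 -5.e-04 -1.e+00] yaw -3.132 turn about tool z -0.0 then shift [ 0.2  0.1 38.7] pos [ 0.5136 -0.1765  0.0427] open 0.753 F [ 0.1  0.1 -0.7] q [ 0.04 -0.05 -0.35  0.   -1.27 -0.03] t 42.0
23436 [[ 0.4819 -0.2296  0.0504]
 [ 0.5465 -0.1376  0.074 ]]
```

View pics/w13.png

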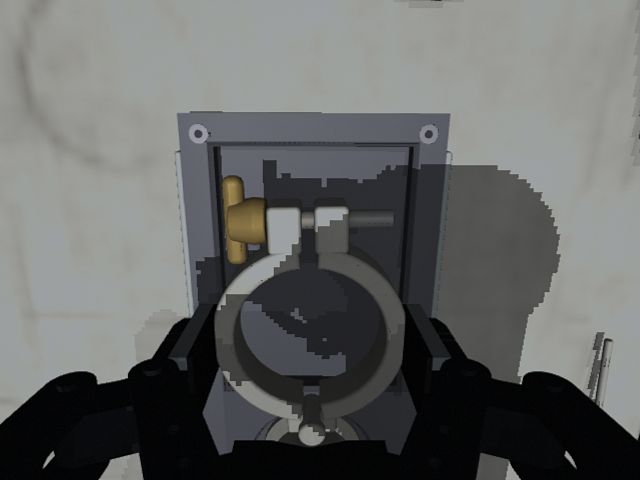

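The clamp hangs level and aligned over the nest, with even gaps left and right (ring centre about (310,335)). Lowering.

```bash
python3 -m crank '[[50,0,0,12,0],[50,0,0,12,0],[50,0,0,8,0],[50,0,0,3,0],[50,0,0,0,0],[50,0,0,0,0]]' && python3 -m crank '[[50,0,0,1.5,0],[50,0,0,0,0]]' && python3 -m crank '[[50,0,0,1.2,0],[50,0,0,0,0]]'
```

```text
time: 42.75
eef_pos: [0.5136, -0.1764, 0.008]
orientation: [-0.014, 3.141, -0.0]
ft_force: [-0.5, 0.1, -1.8]
opening: 0.748
time: 43.0
eef_pos: [0.5132, -0.1763, 0.0061]
orientation: [-0.014, 3.141, -0.0]
ft_force: [-1.3, 0.0, -1.2]
opening: 0.751
time: 43.25
eef_pos: [0.5131, -0.1763, 0.0047]
orientation: [0.014, -3.141, 0.0]
ft_force: [0.1, 0.3, -1.4]
opening: 0.75
```

```bash
python3 -m crank '[[50,0,0,1,0],[50,0,0,0,0],[66,0,0,0,0],[70,0,0,0,0],[70,0,0,0,0],[70,0,0,0,0],[72,0,0,-5,0],[74,0,0,-10,0]]' && python3 -m crank '[[85,0,0,-20,0],[85,0,0,-40,0],[85,0,0,-45,0],[85,0,0,-45,0],[85,0,0,0,0],[85,0,0,0,0]]'
python3 - <<'E'
from h import *
clampfit(.5135,-.1824,.02,.0175,.04)
go(.5134,-.1764,.2)
E
```

```text
time: 44.25
eef_pos: [0.5105, -0.1748, 0.0108]
orientation: [0.011, -3.135, -0.007]
ft_force: [-1.7, 0.4, -1.7]
opening: 0.864
time: 45.0
eef_pos: [0.5138, -0.1761, 0.1693]
orientation: [-0.014, 3.139, 0.0]
ft_force: [-0.2, -0.3, -0.2]
opening: 0.995
rect ((0.5130255222320557, -0.17799560725688934), (0.09001319855451584, 0.06650670617818832), 89.07020568847656)Traceback (most recent call last):
  File "<stdin>", line 2, in <module>
  File "h.py", line 51, in clampfit
    i=ray(f,max(ho,key=cv2.contourArea)[:,0],z0).astype(np.float32); e=cv2.fitEllipse(i); print("hole",e)
                                                                       ~~~~~~~~~~~~~~^^^
cv2.error: OpenCV(4.12.0) /io/opencv/modules/imgproc/src/shapedescr.cpp:361: error: (-201:Incorrect size of input array) There should be at least 5 points to fit the ellipse in function 'fitEllipseNoDirect'
```

```bash
cat > fin.py <<'E'
from h import *
f=grab_frame("wrist"); W=cloud(f)
m=(np.abs(W[...,0]-.5134)<.038)&(np.abs(W[...,1]+.1824)<.054)&(W[...,2]>.0135)&(W[...,2]<.03)
p=W[m]; print("ext",np.percentile(p,[.5,99.5],axis=0).round(4))
rg=np.hypot(p[:,0]-.5134,p[:,1]+.1764); r=p[(rg>.024)&(rg<.033)&(p[:,2]<.024)]
A=np.c_[r[:,:2]-[.5134,-.1764],np.ones(len(r))]; print("plane",np.linalg.lstsq(A,r[:,2],rcond=None)[0].round(4),len(r))
E
python3 fin.py; python3 -m crank '[[85,4,25,-20,0],[85,8,50,-10,0],[85,8,52,0,0],[85,8,52,0,0],[85,8,52,0,0],[85,8,52,0,0],[85,8,52,0,0],[85,8,52,0,0]]' && python3 -m crank '[[85,8,52,0,0],[85,8,52,0,0],[85,8,52,0,0],[85,8,50,0,0],[85,8,30,0,0],[85,0,0,0,0]]'
python3 - <<'E'
from h import *
np.set_printoptions(suppress=True)
for a in((.5,.1998,.092,.05,.087,.11,150),(.512,-.0817,.102,.045,.097,.12,150)): f=look(*a,name="top")
look(.5,.1998,.084,.05,.065,.11,name="top"); look(.512,-.0817,.094,.045,.075,.12,name="top")
W=cloud(f)
m=((np.abs(W[...,0]-.5134)<.04)&(np.abs(W[...,1]+.1824)<.056)&(f["color"].astype(int).sum(2)>330)).astype(np.uint8)
q=np.argwhere(m)[:,::-1]; print("clamp",len(q),cv2.minAreaRect(ray(f,q,.02).astype(np.float32)),np.nanmedian(W[m>0],axis=0).round(4))
save(f,"fin.png")
g=dict(np.load("top0.npz")); d=np.abs(g["color"].astype(int)-f["color"]).sum(2); 
for n,(u,v) in dict(gauge=(312,143),funnel=(200,158),jar=(410,165),purple=(465,313)).items(): print(n,d[v-22:v+22,u-22:u+22].mean().round(1))
E
```

```text
ext [[ 0.4811 -0.2292  0.014 ]
 [ 0.5458 -0.137   0.0251]]
plane [ 0.0001 -0.0204  0.0218] 2537
time: 46.1
eef_pos: [0.4491, 0.2117, 0.198]
orientation: [0.015, -3.141, 0.001]
ft_force: [0.8, -0.0, 0.3]
opening: 0.994
time: 46.85
eef_pos: [0.4066, 0.4471, 0.1965]
orientation: [0.018, -3.14, 0.005]
ft_force: [-1.0, 0.1, -0.5]
opening: 0.999
px 181 292 28
enc [0.5001 0.1984] 0.0629 ell [0.4998 0.1984] [0.0566 0.0571] z 0.0918
px 339 286 25
enc [ 0.5107 -0.0807] 0.0495 ell [ 0.5108 -0.0811] [0.0427 0.0439] z 0.1016
px 182 292 28
enc [0.5    0.1996] 0.0682 ell [0.5001 0.1994] [0.0626 0.0671] z 0.0902
px 339 286 25
enc [ 0.5126 -0.0819] 0.0511 ell [ 0.5127 -0.0819] [0.0494 0.0498] z 0.1015
clamp 415 ((0.5116007924079895, -0.18219682574272156), (0.0819789245724678, 0.0655120462179184), 59.59027099609375) [ 0.5116 -0.1838  0.0199]
gauge 5.5
funnel 6.0
jar 6.1
purple 5.5
```

```bash
python3 -c "
from plant import *
print(close_job())"
```

```text
the job is handed in; nothing more can be done
None
```

Both kits are made up and the job is handed in at about 47 s of the 136 s allowed; `close_job()` reports no verdict.

I placed the sight glass, the spool piece, the wide gasket, the narrow gasket and then the clamp. The wide gasket slipped out of the first grip because the fingertips were too high. It stayed flat on the table, about 4 cm away, and I picked it up again lower down.

| Item | Last check |
|---|---|
| Sight glass with wide gasket | Centred near (0.500, 0.199). The gasket's top is at 92 mm, which is the height for fully seated. |
| Spool piece with narrow gasket | Centred near (0.512, -0.082). The gasket's top is at 102 mm, also fully seated. |
| Clamp | In the nest near (0.513, -0.182), along the tray, ring top at about 20 mm. The wrist camera showed it flat to within about 1 mm. |
| Gauge, funnel, jar, purple ring | No change between the first and last top pictures. |

- **Narrow gasket centring:** the last two top-camera fits differ by about 2 mm. The one using only dark pixels put the gasket off-centre; the height-based one and the earlier wrist view agree with the spool to about 1 mm.
- **Clamp angle:** the last top-camera box fit for the clamp gave a meaningless angle, because bright-pixel masking lost part of it. I relied on the wrist-camera extents and plane instead.
- **Viewing limit:** I had used all 16 pictures, so these final checks are measurements only; I did not view a picture of the finished scene.

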